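# Load and trial-run the magnetic polisher at the metalsmith's bench

### The job

The magnetic polisher has been left switched on at its lever isolator. Switch it off before anything goes onto the polisher; then stand every pot centred on a ringed station of its own, closed with the lid of its own shape and size sitting fully home, and only when all the pots stand there closed and released switch it on, give it a trial run of at least three seconds, and switch it off again. Leave the tools and other things on the bench where they are; lids whose pot is missing are not needed.

Things in the scene. Friction and masses are not known exactly. Their poses are not given: they have to be found in the camera images.
- pot_small: open white plastic polishing pot, round, 48 mm across, 50 mm high, wall 4 mm. Origin: centre of its underside, z up. May be absent (None).
- pot_large: open white plastic polishing pot, round, 68 mm across, 50 mm high, wall 4 mm. Origin: centre of its underside, z up. May be absent (None).
- pot_square: open white plastic polishing pot, square, 56 mm over its flat sides, which face its own x and y, 50 mm high, wall 4 mm. Origin: centre of its underside, z up. May be absent (None).
- pot_hex: open white plastic polishing pot, hexagonal, 58 mm across flats (67 across corners); two of its flat sides face its own +x and -x (flats every 60 degrees from there), 50 mm high, wall 4 mm. Origin: centre of its underside, z up. May be absent (None).
- lid_small: white lid of pot_small: plate 6 mm thick of the pot's shape (round, 45 mm) over a plug 8 mm deep (round, 34.4 mm across, 2 mm slack all round in the mouth, 3.5 at its stepped lowest 3 mm). Bar knob on top: 34 mm along x, 14 along y, 22 high. Origin: centre of its underside; plate top 14, knob top 36 mm above it. Seated: origin 42 mm above the pot's.
- lid_large: white lid of pot_large: plate 6 mm thick of the pot's shape (round, 65 mm) over a plug 8 mm deep (round, 53.8 mm across, 2 mm slack all round in the mouth, 3.5 at its stepped lowest 3 mm). Bar knob on top: 34 mm along x, 14 along y, 22 high. Origin: centre of its underside; plate top 14, knob top 36 mm above it. Seated: origin 42 mm above the pot's.
- lid_square: white lid of pot_square: plate 6 mm thick of the pot's shape (square, 53 mm, sides facing x and y) over a plug 8 mm deep (square, 43.6 mm, 2 mm slack all round in the mouth, 3.5 at its stepped lowest 3 mm). Bar knob on top: 34 mm along x, 14 along y, 22 high. Origin: centre of its underside; plate top 14, knob top 36 mm above it. Seated: origin 42 mm above the pot's.
- lid_hex: white lid of pot_hex: plate 6 mm thick of the pot's shape (hexagon, 55 mm across flats, flats at +x and -x) over a plug 8 mm deep (hexagonal, 45.6 mm across flats, 2 mm slack all round in the mouth, 3.5 at its stepped lowest 3 mm). Bar knob on top: 34 mm along x, 14 along y, 22 high. Origin: centre of its underside; plate top 14, knob top 36 mm above it. Seated: origin 42 mm above the pot's.
- polisher: low grey three-station magnetic polisher, fixed to the bench, 130 mm (its x) by 270 mm (its y), flat dark top 60 mm above the bench. Origin: centre of its underside.
- station1 (a point): centre of a ringed station (ring 77 mm across, painted flat) on the polisher's top; the three stations lie 85 mm apart in a row along its y
- station2 (a point): centre of a ringed station (ring 77 mm across, painted flat) on the polisher's top; the three stations lie 85 mm apart in a row along its y
- station3 (a point): centre of a ringed station (ring 77 mm across, painted flat) on the polisher's top; the three stations lie 85 mm apart in a row along its y
- isolator (a joint): angle of the isolator's lever about its hinge: 0 = OFF (handle leaning 0.55 rad to the base's -x), 1.1 = ON (leaning 0.55 rad to the base's +x); it tips over centre at 0.55 and then falls to the nearer stop
- isolator_base: black base of the lever isolator, fixed to the bench, 120 mm (its x) by 74 mm (its y), 24 mm high, with two copper posts up to 51 mm at its middle. Origin: centre of its underside. The lever's hinge runs along the base's y, 40 mm above the origin
- isolator_handle (a point): middle of the lever's black cross-bar handle, 16 mm thick, 60 mm long, parallel to the base's y, 85 mm from the hinge (112 mm above the bench at either stop)
- bench_block: steel bench block 55 x 55 x 28 mm, origin under its centre; a bystander, to be left alone
- dish: small white bowl, 64 mm across, 30 mm high, origin under its centre; a bystander, to be left alone
- pliers: pliers, about 140 mm long, lying on the bench, 14 mm high, origin at the pivot, jaws to its +x; a bystander, to be left alone
- brass_weight: brass disc, 36 mm across, 22 mm high, origin under its centre; a bystander, to be left alone
Things that resemble listed ones, but are neither listed nor needed, are in the scene too. There is more than one size of the isolator_base; the one meant has the size given above.

How it is judged:
By the outcome, as a careful person would: the job done as asked, in the order asked, and still so for the second after the job is handed in, with the robot touching nothing.
Of pot_small, pot_large, pot_square, pot_hex only 2 to 3 are there at a start; the rules pass over those that are not, and their reading is None.
At some moment in a run one of pot_small, pot_large, pot_square, pot_hex, lid_small, lid_large, lid_square, lid_hex may be knocked a few centimetres aside while the robot is not near it.
It also fails if it takes over 210 s, if anything falls off the work surface, if the arm or the gripper's body presses on something with over 40 N, if the wrist force passes 120 N, or if a joint passes its speed limit or range.

### The arm

A 6-joint arm with a two-finger parallel gripper is mounted at the origin on the work surface. World frame = base frame: x ahead of the robot, y to its left, z up, the work surface at z = 0. Lengths are in m, angles in rad, forces in N, time in s.
With the tool pointing down it reaches from about 0.425 to 0.95 m from the base axis. Payload 14.7 kg.
Tool frame: the origin (TCP) lies where the fingers leave the gripper's body, on its centre line; the fingertips stand 73 mm ahead of it and the grasp point (between the pads) lies 54 mm ahead of it (tips_ahead is the distance from the TCP to the fingertips, in m); z points along the fingers, y is the line along which they close (so a half turn about z gives the same grasp; the last joint's range is limited). The gripper opens to 85 mm and grips with 20 to 120 N. Pads are 22 mm wide; open, the fingers measure 114 mm over their backs; the gripper's body (76 mm by 85 mm) begins 54 mm behind the grasp point. The pads swing forward as they close: fully open they stand 13 mm farther back than shut.
Start: joints at [1.121, 0.48, 1.596, -0, 1.065, -0.047], TCP at [0.255, 0.598, 0.304] pointing down, gripper open.
Joint ranges: [-2.75, 2.75], [-0.82, 2.05], [0.23, 2.67], [-1.56, 4.7], [0.09, 2.69], [-2.92, 2.92]. Speed limits (rad/s): [1.89, 1.89, 2.39, 3.01, 3.01, 3.01].

### API

Orientations are given as a 3x3 rotation matrix whose columns are the frame's x, y, z axes.
In Python, from bench import state, read_camera, finish_job, recognise, cut_out, tips_ahead gives the robot as it stands. The module is installed in compiled form; this text tells all that it offers.
- The arm moves only by the tool drive_tool, never from a script. Its argument "commands" is a list of rows, each a list of 3 entries, a list of its own where there are three numbers: the shift along the tool's x, y, z in m, then the turn, a rotation vector about the tool's x, y, z in rad, then the closure, from -1 (fully open) to 1 (shut). In form: [[[x, y, z], [ax, ay, az], grip], ...]. A call has 1 to 20 rows; each row shifts and turns the commanded pose from where the row before left it, along the tool's axes as they then stand; what a row does not reach is not made up. A row lasts 1/8 s, in which the tool goes at most 62.5 mm and 10.7 degrees, less where a joint would pass 70% of its speed; a pose out of reach is approached as far as the arm can. A call with a gripper value outside its range is refused whole. The fingers move at their own pace and stop on an object; "squeeze" is the grip in N (left out, the last holds). Time passes only in rows, so rows that do not move let the fingers close. It gives the time, the measured TCP pose, the force, the opening and the grip force at its end, in the units of the state.
- state(): the state, without advancing time (a new reading comes with each control period).
- read_camera(name): name is "scene" or "side" or "wrist"; returns a dict with "image" (420x560x3 uint8, red, green, blue), "range_z" (420x560 float32, m along the optical axis (not along the pixel's ray), 0 where there is no reading), "fx", "fy", "cx", "cy" (pixels), "R" (3x3) and "t" (3): a world point X has camera coordinates R X + t. Camera axes: x right, y down, z forward; pixel columns grow to the right and rows downward; lengths in m; the calibration is good to about 2 mm. A picture is of the moment at which its call begins.
- finish_job(): hands the job in; it is judged then, once.
Trained networks look in the newest picture that a camera, given by its name, has taken for a name from the list of things; names that differ only in an ending like _2 or _b are one class to them, and where a whole thing is asked for, a point or a joint stands for the part that bears it (a point fixed in the world has none). Each returns a list of dicts, best first, with "score" (0 to 1); they miss things now and then, are a little off and sometimes report something else, mostly with a low value. They report only what shows in the picture. A call takes as long as a camera call. They do not tell look-alikes from the thing itself.
- recognise(query, camera): "bbox" ([centre column, centre row, width, height] in pixels, round what is visible of it).
- cut_out(query, camera): "pixels" (420x560 bool, what is visible of it) and "bbox" ([centre column, centre row, width, height] in pixels, round what is visible of it).
The state is a dict: "t": time; "joint_positions": joint angles; "joint_vel": joint speeds; "effort": joint torques, N m; "position": TCP position; "eef_rot": TCP orientation; "wrist_force": force on the tool from outside, world axes, zero at the start; "ft_torque": the same for the moment, N m; "grip_width": finger opening in m; "gripper_force": force on a finger pad.
Only numpy, scipy, OpenCV 4.12 (cv2) and the standard library are available. Lean on these libraries where they do the work, as an engineer would, in place of code of your own. Each camera call takes 0.05 s, during which the arm holds its last target. There are 200 camera calls.

## Working session

There is one attempt and no reset: what is moved stays moved. The work goes in short steps, Python scripts to look and compute and a tool call to move; the robot and the scene stay as the last step left them, time stands still between calls to the robot, and variables do not carry over. Pictures are saved under pics/ and viewed, at most 14 in all, crops included, and the job is handed in when it is done.

Besides the shell and the picture viewer there is one more tool, called after ">>>" as name(argument=value, ...), one argument or row to a line, values as JSON. drive_tool: Moves the arm, as the interface text tells. Its arguments: {"type":"object","properties":{"commands":{"type":"array"},"squeeze":{"type":"number"}},"required":["commands"]}

```bash
mkdir -p pics; cat > h.py <<'E'
import numpy as np, cv2
from bench import *
def save(c,n): cv2.imwrite('pics/'+n+'.png',cv2.cvtColor(c['image'],cv2.COLOR_RGB2BGR))
def cloud(c):
    z=c['range_z']; v,u=np.mgrid[:420,:560]
    P=np.stack([(u-c['cx'])/c['fx']*z,(v-c['cy'])/c['fy']*z,z],-1)
    W=(P-c['t'])@c['R']; W[z<=0]=np.nan; return W
def proj(c,X):
    p=c['R']@np.asarray(X,float)+c['t']; return np.array([c['fx']*p[0]/p[2]+c['cx'],c['fy']*p[1]/p[2]+c['cy']])
NAMES="pot_small pot_large pot_square pot_hex lid_small lid_large lid_square lid_hex polisher isolator_base bench_block dish pliers brass_weight".split()
E
python3 - <<'E'
from h import *
s=state();print(s['t'],s['position'],s['eef_rot'].__repr__())
for n in ['scene','side']:
    c=read_camera(n);save(c,n+'0');np.savez(n+'0.npz',**c);W=cloud(c)
    print(n,'cam at',(-c['R'].T@c['t']).round(3))
    for q in NAMES:
        for d in cut_out(q,n)[:4]:
            if d['score']<.25: continue
            w=W[d['pixels']];w=w[~np.isnan(w[:,0])]
            print(q,round(d['score'],2),np.round(d['bbox']).astype(int),np.nanmedian(w,0).round(3),'lo',np.percentile(w,3,axis=0).round(3),'hi',np.percentile(w,97,axis=0).round(3))
E
```

```text
0.0 [0.25462038 0.59770373 0.30329336] array([[-9.19975496e-01,  3.91975534e-01, -5.17389309e-04],
       [ 3.91975871e-01,  9.19974883e-01, -1.06394842e-03],
       [ 5.89434194e-05, -1.18161060e-03, -9.99999300e-01]])
scene cam at [ 1.426 -0.443  1.035]
pot_small 0.85 [324 248  13  19] [ 0.667 -0.017  0.032] lo [ 0.638 -0.038  0.004] hi [0.683 0.005 0.051]
pot_large 0.29 [388 198  71  66] [0.567 0.269 0.059] lo [0.456 0.16  0.018] hi [0.657 0.408 0.063]
pot_square 0.66 [281 240  19  29] [ 0.581 -0.125  0.03 ] lo [ 0.544 -0.155  0.003] hi [ 0.608 -0.095  0.051]
pot_hex 0.9 [237 227  25  22] [ 0.471 -0.238  0.031] lo [ 0.437 -0.267  0.004] hi [ 0.496 -0.21   0.051]
pot_hex 0.54 [280 241  18  27] [ 0.585 -0.123  0.029] lo [ 0.542 -0.155  0.   ] hi [ 0.609 -0.093  0.051]
pot_hex 0.34 [292 267  17  21] [ 0.694 -0.141  0.027] lo [ 0.661 -0.168  0.009] hi [ 0.717 -0.112  0.031]
lid_small 0.64 [237 224  27  23] [ 0.47  -0.239  0.03 ] lo [ 0.437 -0.269  0.002] hi [ 0.496 -0.21   0.051]
lid_small 0.63 [312 233  13  10] [ 0.587 -0.025  0.017] lo [ 0.565 -0.039  0.011] hi [ 0.601 -0.003  0.038
[... 3487 characters left out ...]
0.023] lo [ 0.467 -0.477 -0.001] hi [ 0.626 -0.382  0.118]
isolator_base 0.26 [366 253  21  22] [ 0.679 -0.251  0.02 ] lo [ 0.642 -0.287  0.001] hi [ 0.699 -0.23   0.03 ]
bench_block 0.72 [342 229  23  22] [ 0.676 -0.145  0.025] lo [ 0.652 -0.168  0.001] hi [ 0.714 -0.11   0.029]
bench_block 0.38 [263 318  56  34] [ 0.333 -0.324  0.011] lo [ 0.268 -0.343  0.003] hi [ 0.392 -0.302  0.014]
dish 0.89 [367 253  23  23] [ 0.678 -0.252  0.02 ] lo [ 0.642 -0.287  0.004] hi [ 0.699 -0.231  0.03 ]
pliers 0.87 [262 319  57  36] [ 0.336 -0.324  0.011] lo [ 0.267 -0.343 -0.001] hi [ 0.391 -0.3    0.014]
brass_weight 0.41 [210 188  12  12] [0.405 0.221 0.02 ] lo [0.391 0.213 0.006] hi [0.42  0.244 0.025]
```

```bash
python3 - <<'E'
from h import *
a=cv2.imread('pics/scene0.png')[165:305,110:440]; b=cv2.imread('pics/side0.png')[130:420,170:470]
cv2.imwrite('pics/sceneZ.png',cv2.resize(a,(792,336),interpolation=cv2.INTER_CUBIC))
cv2.imwrite('pics/sideZ.png',cv2.resize(b,(600,580),interpolation=cv2.INTER_CUBIC))
E
```

```text
(no output)
```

View pics/sceneZ.png

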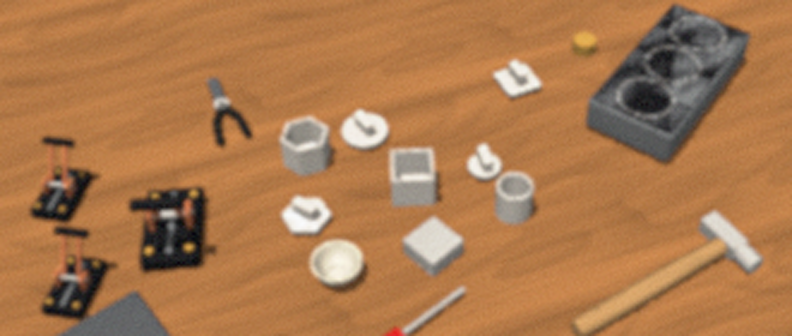

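View pics/sideZ.png

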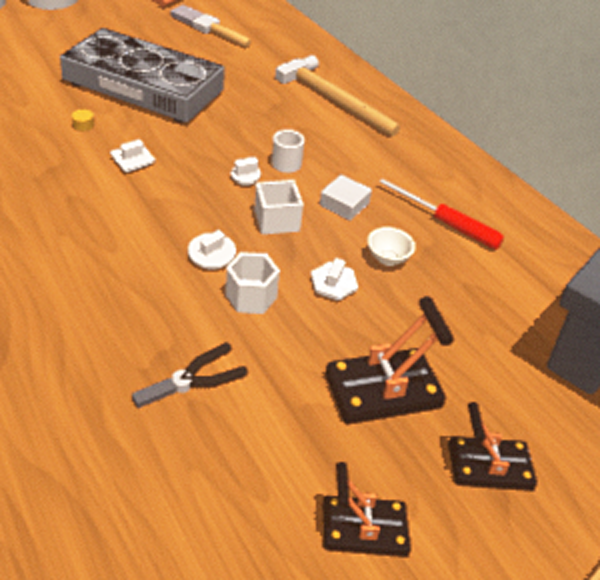

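```bash
python3 - <<'E'
from h import *
P=[];
for n in ['scene0','side0']:
    c=dict(np.load(n+'.npz'));W=cloud(c).reshape(-1,3);P.append(W[~np.isnan(W[:,0])])
def fit(nm,x,y,r,z0,z1):
    for i,Q in enumerate(P+[np.vstack(P)]):
        m=(np.hypot(Q[:,0]-x,Q[:,1]-y)<r)&(Q[:,2]>z0)&(Q[:,2]<z1);q=Q[m]
        if len(q)<4: print(nm,i,'few');continue
        R=cv2.minAreaRect((q[:,:2]*1000).astype(np.float32))
        print(nm,i,len(q),'rect c',np.round(R[0]),np.round(R[1]),round(R[2]),'ztop',np.percentile(q[:,2],[5,50,95]).round(3))
fit('base',.535,-.44,.08,.018,.03); fit('handle',.6,-.44,.1,.1,.14)
fit('polisher',.55,.28,.2,.055,.07)
for nm,x,y in [('pS',.66,-.016),('pQ',.575,-.124),('pH',.466,-.238)]: fit(nm,x,y,.045,.044,.06)
for nm,x,y in [('lS',.58,-.022),('lQ',.443,.093),('lH',.573,-.275)]: fit(nm+'plate',x,y,.045,.009,.018);fit(nm+'knob',x,y,.04,.032,.05)
E
```

```text
base 0 563 rect c [ 529. -437.] [ 74. 124.] 74 ztop [0.019 0.024 0.027]
base 1 1164 rect c [ 527. -435.] [ 77. 121.] 74 ztop [0.02  0.023 0.026]
base 2 1727 rect c [ 529. -436.] [ 78. 125.] 74 ztop [0.02  0.023 0.027]
handle 0 122 rect c [ 572. -451.] [61. 19.] 67 ztop [0.109 0.118 0.122]
handle 1 214 rect c [ 569. -445.] [63. 20.] 75 ztop [0.103 0.117 0.12 ]
handle 2 336 rect c [ 569. -447.] [66. 22.] 75 ztop [0.105 0.117 0.121]
polisher 0 1892 rect c [545. 293.] [129. 276.] 32 ztop [0.056 0.059 0.063]
polisher 1 1435 rect c [543. 294.] [134. 272.] 33 ztop [0.057 0.06  0.062]
polisher 2 3327 rect c [544. 292.] [134. 276.] 33 ztop [0.056 0.06  0.063]
pS 0 73 rect c [660. -16.] [46. 46.] 2 ztop [0.044 0.048 0.053]
pS 1 64 rect c [660. -10.] [48. 44.] 56 ztop [0.045 0.047 0.051]
pS 2 137 rect c [661. -13.] [48. 50.] 4 ztop [0.045 0.048 0.052]
pQ 0 110 rect c [ 575. -124.] [55. 64.] 72 ztop [0.044 0.048 0.052]
pQ 1 129 rect c [ 574. -122.] [61. 56.] 71 ztop [0.045 0.048 0.052]
pQ 2 239 rect c [ 576. -122.] [60. 64.] 70 ztop [0.044 0.048 0.052]
pH 0 89 rect c [ 466. -239.] [63. 61.] 35 z
[... 724 characters left out ...]
e 2 250 rect c [440.  98.] [57. 58.] 1 ztop [0.01  0.013 0.017]
lQknob 0 27 rect c [442.  96.] [36. 13.] 2 ztop [0.032 0.035 0.039]
lQknob 1 32 rect c [443. 100.] [18. 32.] 86 ztop [0.032 0.035 0.038]
lQknob 2 59 rect c [443.  99.] [18. 36.] 86 ztop [0.032 0.035 0.038]
lHplate 0 158 rect c [ 575. -272.] [59. 55.] 5 ztop [0.01  0.013 0.017]
lHplate 1 225 rect c [ 572. -269.] [61. 55.] 67 ztop [0.011 0.013 0.016]
lHplate 2 383 rect c [ 572. -270.] [64. 58.] 71 ztop [0.01  0.013 0.016]
lHknob 0 40 rect c [ 573. -272.] [34. 17.] 40 ztop [0.033 0.036 0.04 ]
lHknob 1 52 rect c [ 572. -269.] [34. 14.] 38 ztop [0.033 0.035 0.037]
lHknob 2 92 rect c [ 573. -271.] [35. 18.] 40 ztop [0.033 0.035 0.039]
```

```bash
cat >> h.py <<'E'
def plan(wps,step=.058):
    """wps: (x,y,z,tool-x yaw deg,grip[,hold rows][,step]); prints rows from the present pose"""
    import json
    s=state();p=s['position'].copy();R=s['eef_rot'];yaw=np.arctan2(R[1,0],R[0,0]);n=0
    for w in wps:
        q=np.array(w[:3],float);ty=np.radians(w[3]);st=w[6] if len(w)>6 else step
        dy=(ty-yaw+np.pi)%(2*np.pi)-np.pi
        k=max(1,int(np.ceil(max(np.linalg.norm(q-p)/st,abs(dy)/.17))))
        rows=[]
        for i in range(k):
            c,sn=np.cos(yaw),np.sin(yaw);tgt=q if i==k-1 else p+(q-p)/(k-i)
            d=tgt-p;loc=np.array([c*d[0]+sn*d[1],sn*d[0]-c*d[1],-d[2]]).round(3)
            a=round(dy/k,3)
            rows.append([loc.tolist(),[0,0,-a],w[4]])
            p=p+np.array([c*loc[0]+sn*loc[1],sn*loc[0]-c*loc[1],-loc[2]]);yaw+=a
        if len(w)>5: rows+=[[[0,0,0],[0,0,0],w[4]]]*w[5]
        n+=len(rows);print(w[:4],len(rows));print(json.dumps(rows).replace(' ','').replace('0.0,','0,').replace('0.0]','0]').replace('0.','.'))
    print('rows',n)
E
python3 - <<'E'
from h import *
plan([(.50,.20,.42,90,-1)])
E
```

```text
(0.5, 0.2, 0.42, 90) 9
[[[-.042,-.03,-.013],[0,0,.13],-1],[[-.046,-.024,-.013],[0,0,.13],-1],[[-.049,-.018,-.013],[0,0,.13],-1],[[-.051,-.012,-.013],[0,0,.13],-1],[[-.052,-.005,-.013],[0,0,.13],-1],[[-.052,.002,-.013],[0,0,.13],-1],[[-.051,.008,-.013],[0,0,.13],-1],[[-.049,.015,-.013],[0,0,.13],-1],[[-.048,.022,-.012],[0,0,.13],-1]]
rows 9
```

>>> drive_tool(
  commands=[
    [[-0.042,-0.03,-0.013],[0,0,0.13],-1],
    [[-0.046,-0.024,-0.013],[0,0,0.13],-1],
    [[-0.049,-0.018,-0.013],[0,0,0.13],-1],
    [[-0.051,-0.012,-0.013],[0,0,0.13],-1],
    [[-0.052,-0.005,-0.013],[0,0,0.13],-1],
    [[-0.052,0.002,-0.013],[0,0,0.13],-1],
    [[-0.051,0.008,-0.013],[0,0,0.13],-1],
    [[-0.049,0.015,-0.013],[0,0,0.13],-1],
    [[-0.048,0.022,-0.012],[0,0,0.13],-1],
    [[0,0,0],[0,0,0],-1],
  ],
)

```text
t: 2.75
position: [0.5023, 0.1969, 0.4208]
eef_rot: [[0.008, 1.0, 0.002], [1.0, -0.008, -0.0], [-0.0, 0.002, -1.0]]
wrist_force: [-0.5, 0.8, -0.8]
grip_width: 0.0855
gripper_force: 0.0
```

```bash
python3 - <<'E'
from h import *
c=read_camera('wrist');save(c,'w1');np.savez('w1.npz',**c);s=state()
cp=-c['R'].T@c['t'];print(s['t'],s['position'],'cam',cp,'axes',c['R'].round(2).tolist(),c['fx'],'cam in tool',(s['eef_rot'].T@(cp-s['position'])).round(3))
W=cloud(c);print([W[v,u].round(3).tolist() for v,u in [(10,10),(10,550),(410,10),(410,550),(210,280)]])
plan([(.56,-.10,.36,74,1),(.612,-.461,.30,74,1),(.612,-.461,.168,74,1),(.612-.085*.961,-.461+.085*.276,.168,74,1,0,.02),(.57,-.449,.168,74,1),(.56,-.446,.30,74,1)])
E
```

```text
2.8 [0.50120022 0.19827027 0.42024086] cam [0.50277646 0.27173222 0.49077732] axes [[1.0, -0.01, 0.0], [-0.01, -0.96, 0.29], [-0.0, -0.29, -0.96]] 320.304366729567 cam in tool [ 0.073  0.001 -0.071]
[[0.148, 0.404, 0.001], [0.874, 0.399, 0.0], [0.444, 0.21, 0.437], [0.563, 0.208, 0.437], [0.509, 0.119, -0.002]]
(0.56, -0.1, 0.36, 74) 6
[[[-.05,.01,.01],[0,0,.046],1],[[-.049,.012,.01],[0,0,.046],1],[[-.048,.015,.01],[0,0,.046],1],[[-.048,.017,.01],[0,0,.046],1],[[-.047,.019,.01],[0,0,.046],1],[[-.046,.021,.01],[0,0,.046],1]]
(0.612, -0.461, 0.3, 74) 7
[[[-.048,.021,.009],[0,0,-0],1],[[-.047,.021,.009],[0,0,-0],1],[[-.048,.022,.008],[0,0,-0],1],[[-.047,.021,.009],[0,0,-0],1],[[-.048,.022,.008],[0,0,-0],1],[[-.047,.021,.009],[0,0,-0],1],[[-.048,.022,.008],[0,0,-0],1]]
(0.612, -0.461, 0.168, 74) 3
[[[0,-0,.044],[0,0,-0],1],[[0,-0,.044],[0,0,-0],1],[[0,-0,.044],[0,0,-0],1]]
(0.530315, -0.43754000000000004, 0.168, 74) 5
[[[0,-.017,0],[0,0,-0],1],[[0,-.017,0],[0,0,-0],1],[[0,-.017,0],[0,0,-0],1],[[0,-.017,0],[0,0,-0],1],[[0,-.017,0],[0,0,-0],1]]
(0.57, -0.449, 0.168, 74) 1
[[[0,.041,0],[0,0,-.001],1]]
(0.56, -0.446, 0.3, 74) 3
[[[0,-.003,-.044],[0,0,-0],1],[[0,-.004,-.044],[0,0,-0],1],[[0,-.003,-.044],[0,0,-0],1]]
rows 25
```

View pics/w1.png

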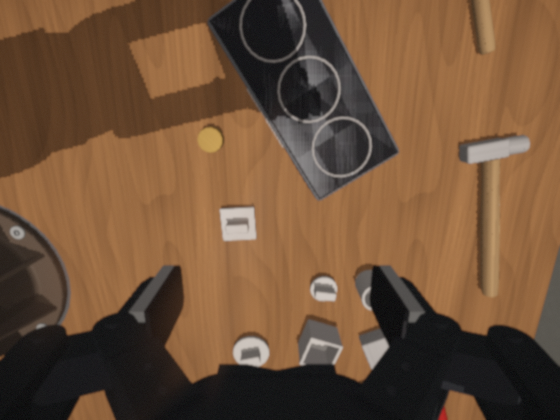

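The rings show at (342,147), (309,89) and (273,26), and the square lid at (237,224). There are three isolators in the side image. The one at (366,311) measures 121–124 x 75 mm, so it is the one meant. The two at (415,353) and (355,383) are smaller. The enlarged side crop confirms this and shows the big one's lever leaning to ON.

>>> drive_tool(
  commands=[
    [[-0.05,0.01,0.01],[0,0,0.046],1],
    [[-0.049,0.012,0.01],[0,0,0.046],1],
    [[-0.048,0.015,0.01],[0,0,0.046],1],
    [[-0.048,0.017,0.01],[0,0,0.046],1],
    [[-0.047,0.019,0.01],[0,0,0.046],1],
    [[-0.046,0.021,0.01],[0,0,0.046],1],
    [[-0.048,0.021,0.009],[0,0,0],1],
    [[-0.047,0.021,0.009],[0,0,0],1],
    [[-0.048,0.022,0.008],[0,0,0],1],
    [[-0.047,0.021,0.009],[0,0,0],1],
    [[-0.048,0.022,0.008],[0,0,0],1],
    [[-0.047,0.021,0.009],[0,0,0],1],
    [[-0.048,0.022,0.008],[0,0,0],1],
    [[0,0,0.044],[0,0,0],1],
    [[0,0,0.044],[0,0,0],1],
    [[0,0,0.044],[0,0,0],1],
    [[0,0,0],[0,0,0],1],
  ],
)

```text
t: 4.92
position: [0.6122, -0.4571, 0.1639]
eef_rot: [[0.273, 0.962, -0.005], [0.962, -0.273, 0.005], [0.003, -0.006, -1.0]]
wrist_force: [-0.7, 0.5, 1.0]
grip_width: 0.0001
gripper_force: 0.0
```

>>> drive_tool(
  commands=[
    [[0,-0.017,0],[0,0,0],1],
    [[0,-0.017,0],[0,0,0],1],
    [[0,-0.017,0],[0,0,0],1],
    [[0,-0.017,0],[0,0,0],1],
    [[0,-0.017,0],[0,0,0],1],
    [[0,0,0],[0,0,0],1],
  ],
)

```text
t: 5.68
position: [0.5318, -0.4362, 0.1702]
eef_rot: [[0.274, 0.962, 0.001], [0.962, -0.274, -0.001], [-0.001, 0.002, -1.0]]
wrist_force: [0.4, 0.7, 0.4]
grip_width: -0.0003
gripper_force: 0.0
```

>>> drive_tool(
  commands=[
    [[0,0.041,0],[0,0,0],1],
    [[0,0,-0.044],[0,0,0],1],
    [[0,0,-0.044],[0,0,0],1],
    [[0,0,-0.044],[0,0,0],1],
    [[0,0,0],[0,0,0],-1],
  ],
)

```text
t: 6.3
position: [0.5733, -0.4486, 0.3058]
eef_rot: [[0.274, 0.962, 0.007], [0.962, -0.274, -0.005], [-0.003, 0.008, -1.0]]
wrist_force: [0.4, -0.1, -0.7]
grip_width: 0.0171
gripper_force: 0.0
```

```bash
python3 - <<'E'
from h import *
c=read_camera('side');Q=cloud(c).reshape(-1,3)
m=(np.hypot(Q[:,0]-.528,Q[:,1]+.436)<.1)&(Q[:,2]>.1)&(Q[:,2]<.14);print('handle',m.sum(),np.median(Q[m],0))
plan([(.55,-.30,.40,90,-1)])
E
```

```text
handle 191 [ 0.48145492 -0.42614313  0.1174707 ]
(0.55, -0.3, 0.4, 90) 4
[[[.034,-.016,-.024],[0,0,-.069],-1],[[.035,-.013,-.024],[0,0,-.069],-1],[[.036,-.011,-.024],[0,0,-.069],-1],[[.036,-.008,-.025],[0,0,-.069],-1]]
rows 4
```

Lever is OFF (handle now at −x of the base).

>>> drive_tool(
  commands=[
    [[0.034,-0.016,-0.024],[0,0,-0.069],-1],
    [[0.035,-0.013,-0.024],[0,0,-0.069],-1],
    [[0.036,-0.011,-0.024],[0,0,-0.069],-1],
    [[0.036,-0.008,-0.025],[0,0,-0.069],-1],
    [[0,0,0],[0,0,0],-1],
    [[0,0,0],[0,0,0],-1],
  ],
)

```text
t: 7.1
position: [0.5483, -0.2999, 0.3963]
eef_rot: [[0.002, 1.0, -0.001], [1.0, -0.002, 0.0], [0.0, -0.001, -1.0]]
wrist_force: [-0.6, -0.2, 0.2]
grip_width: 0.0852
gripper_force: 0.0
```

```bash
cat >> h.py <<'E'
def poly(kind,size,n=720):
    t=np.arange(n)/n*2*np.pi
    if kind=='round': r=np.full(n,size/2)
    elif kind=='square': r=size/2/np.maximum(abs(np.cos(t)),abs(np.sin(t)))
    else: a=(t+np.pi/6)%(np.pi/3)-np.pi/6; r=size/2/np.cos(a)
    return t,r
def sd(q,kind,size):
    """signed distance-like (radial gauge) of 2-D points to the shape outline"""
    if kind=='round': return np.hypot(*q.T)-size/2
    if kind=='square': return np.abs(q).max(1)-size/2
    k=np.radians([0,60,120]);return np.abs(q@np.array([np.cos(k),np.sin(k)])).max(1)-size/2
from scipy.optimize import least_squares
def ringfit(q,kind,outer,inner,x0,yaw0):
    """rim fit: points must lie between inner and outer outlines, tight"""
    def f(p):
        c,s=np.cos(p[2]),np.sin(p[2]);l=(q-p[:2])@np.array([[c,-s],[s,c]])
        mid=(outer+inner)/2;h=(outer-inner)/4
        d=sd(l,kind,mid);return np.r_[d/.001, (p[2]-yaw0)*(.01 if kind!='round' else 1)]
    r=least_squares(f,[*x0,yaw0],loss='soft_l1',x_scale=[.01,.01,.1]);return r.x
def platefit(mask_pts,kind,size,x0,yaw0):
    """convex hull extents fit: hull points on the outline"""
    h=cv2.convexHull((mask_pts*1e4).astype(np.float32))[:,0]/1e4
    k=[];  # densify
    for a,b in zip(h,np.roll(h,-1,0)): k+= [a+(b-a)*t for t in np.linspace(0,1,max(2,int(np.linalg.norm(b-a)/.001)))[:-1]]
    k=np.array(k)
    def f(p):
        c,s=np.cos(p[2]),np.sin(p[2]);l=(k-p[:2])@np.array([[c,-s],[s,c]]);return sd(l,kind,size*p[3])/.001
    r=least_squares(f,[*x0,yaw0,1],loss='soft_l1',x_scale=[.01,.01,.1,.05]);return r.x
def lk(c,things):
    """things: name,kind,size,x,y -> pots by their rim, lids by plate and knob"""
    W=cloud(c).reshape(-1,3)
    for nm,kind,size,x,y in things:
        near=np.hypot(W[:,0]-x,W[:,1]-y)<.05;z=W[:,2]
        if nm[0]=='p':
            q=W[near&(z>.046)&(z<.056)][:,:2]
            if len(q)<15: print(nm,'few');continue
            best=min(((p:=ringfit(q,kind,size,size-.008,q.mean(0),y0)),) +(0,) for y0 in [0]) [0]
            c0=[ringfit(q,kind,size,size-.008,(q.min(0)+q.max(0))/2,np.radians(a)) for a in ([0] if kind=='round' else range(0,60 if kind=='hex' else 90,15))]
            e=[np.abs(sd((q-p[:2])@np.array([[np.cos(p[2]),-np.sin(p[2])],[np.sin(p[2]),np.cos(p[2])]]),kind,size-.004)).mean() for p in c0]
            p=c0[int(np.argmin(e))];print(nm,len(q),'xy',p[:2].round(4),'yaw',np.degrees(p[2]).round(1)%(60 if kind=='hex' else 90),'err',round(min(e),4),'z',np.median(W[near&(z>.046)&(z<.056)][:,2]).round(4))
        else:
            q=W[near&(z>.009)&(z<.018)][:,:2];k=W[near&(z>.031)&(z<.041)]
            if len(q)<15 or len(k)<8: print(nm,'few',len(q),len(k));continue
            R=cv2.minAreaRect((k[:,:2]*1e3).astype(np.float32));a=R[2] if R[1][0]>R[1][1] else R[2]+90
            p=platefit(q,kind,size,(q.min(0)+q.max(0))/2,np.radians(a))
            print(nm,len(q),len(k),'plate',p[:2].round(4),'yaw',np.degrees(p[2]).round(1),'scale',p[3].round(3),'knob',(np.array(R[0])/1e3).round(4),np.round(R[1],1),'yaw',round(a,1),'z',np.median(k[:,2]).round(4))
T=[('pS','round',.048,.660,-.015),('pQ','square',.056,.575,-.124),('pH','hex',.058,.466,-.238),('lS','round',.045,.58,-.021),('lQ','square',.053,.442,.097),('lH','hex',.055,.573,-.272)]
E
sed -i '/best=min/d' h.py
python3 - <<'E'
from h import *
c=read_camera('wrist');save(c,'w2');np.savez('w2.npz',**c);print(state()['position'])
lk(c,T);print('w1');lk(dict(np.load('w1.npz')),T)
for n in ('scene0','side0'): print(n);lk(dict(np.load(n+'.npz')),T)
E
```

```text
[ 0.54816318 -0.30027752  0.39591034]
pS few
pQ 501 xy [ 0.5748 -0.1201] yaw 70.9 err 0.0011 z 0.0498
pH 536 xy [ 0.4659 -0.234 ] yaw 58.0 err 0.0011 z 0.0497
lS few 0 0
lQ few 0 0
lH 1081 273 plate [ 0.5725 -0.2679] yaw 37.2 scale 0.996 knob [ 0.5724 -0.2679] [33.6 14. ] yaw 37.5 z 0.0354
w1
pS 84 xy [ 0.6595 -0.0089] yaw 0.0 err 0.0011 z 0.049
pQ 257 xy [ 0.5748 -0.118 ] yaw 70.7 err 0.0012 z 0.0488
pH few
lS 265 175 plate [ 0.5804 -0.0141] yaw -5696.6 scale 0.951 knob [ 0.5806 -0.0152] [14.9 33.2] yaw 170.7 z 0.0351
lQ 809 203 plate [0.4417 0.1024] yaw 2.2 scale 0.995 knob [0.4414 0.1026] [33.5 14.2] yaw 0.8 z 0.0354
lH few 0 0
scene0
pS 56 xy [ 0.6605 -0.0148] yaw 0.0 err 0.0015 z 0.0491
pQ 87 xy [ 0.5749 -0.1235] yaw 70.1 err 0.0017 z 0.0489
pH 73 xy [ 0.4661 -0.2386] yaw 57.8 err 0.0014 z 0.0495
lS 77 34 plate [ 0.5808 -0.0202] yaw -1202.0 scale 0.974 knob [ 0.5813 -0.0202] [13.  31.6] yaw 176.1 z 0.0358
lQ 116 29 plate [0.441  0.0967] yaw 2.2 scale 1.016 knob [0.4425 0.0962] [35.8 13.1] yaw 2.4 z 0.0351
lH 158 44 plate [ 0.5729 -0.2725] yaw 37.5 scale 1.001 knob [ 0.5727 -0.2724] [34.  16.8] yaw 38.1 z 0.0352
side0
pS 48 xy [ 0.6602 -0.0115] yaw 0.0 err 0.0013 z 0.0484
pQ 103 xy [ 0.5743 -0.1216] yaw 70.8 err 0.0015 z 0.0488
pH 118 xy [ 0.4648 -0.2359] yaw 59.5 err 0.0013 z 0.0488
lS 69 38 plate [ 0.5784 -0.0224] yaw 261.5 scale 0.821 knob [ 0.5792 -0.0179] [16.2 31.2] yaw 172.7 z 0.0347
lQ 134 35 plate [0.4409 0.098 ] yaw 182.6 scale 0.981 knob [0.4419 0.0996] [17.6 33.1] yaw 175.7 z 0.0348
lH 225 56 plate [ 0.5718 -0.269 ] yaw 37.6 scale 1.002 knob [ 0.5721 -0.2692] [34.  14.1] yaw 37.4 z 0.0349
```

View pics/w2.png

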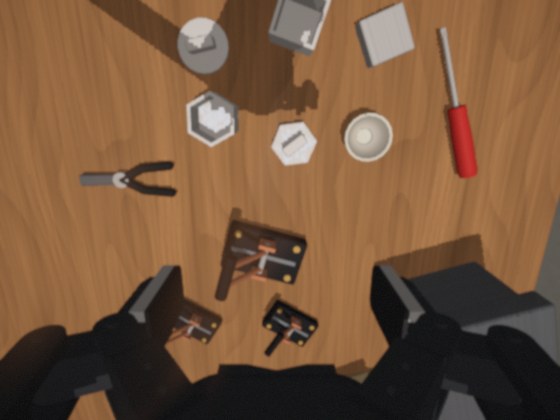

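```bash
python3 - <<'E'
from h import *
import bench
print('tips',tips_ahead if not callable(tips_ahead) else tips_ahead())
c=dict(np.load('w2.npz'));s=state();W=cloud(c);L=(W-s['position'])@s['eef_rot']
for sgn in (1,-1):
    m=(L[...,2]>.03)&(L[...,2]<.09)&(L[...,1]*sgn>.03)&(abs(L[...,1])<.07)&(abs(L[...,0])<.05)
    q=L[m];print(sgn,len(q),'x',np.percentile(q[:,0],[1,50,99]).round(4),'y',np.percentile(q[:,1]*sgn,[1,5,50,99]).round(4),'z',np.percentile(q[:,2],[1,50,99]).round(4))
    b=q[q[:,2]>.05];print('  tip part x',np.percentile(b[:,0],[1,50,99]).round(4),'y',np.percentile(b[:,1]*sgn,[1,50,99]).round(4))
# rings in w1
c=dict(np.load('w1.npz'));g=cv2.cvtColor(c['image'],cv2.COLOR_RGB2GRAY);W=cloud(c)
top=(abs(W[...,2]-.06)<.006);b=(g>120)&cv2.erode(top.astype(np.uint8),np.ones((5,5))).astype(bool)
v,u=np.nonzero(b);r=c['R'].T@np.stack([(u-c['cx'])/c['fx'],(v-c['cy'])/c['fy'],np.ones(len(u))]);o=-c['R'].T@c['t']
P=(o[:,None]+r*((.06-o[2])/r[2])).T[:,:2]
for x,y in [(.59,.221),(.544,.292),(.498,.363)]:
    p=np.array([x,y])
    for _ in range(6):
        d=np.hypot(*(P-p).T);q=P[abs(d-.0385)<(.012 if _<3 else .005)]
        p=least_squares(lambda a:np.hypot(*(q-a).T)-.0385,p,loss='soft_l1',f_scale=.002).x
    print('ring',p.round(4),len(q))
E
```

```text
tips 0.0726
1 2074 x [-0.0101  0.0072  0.0121] y [0.0426 0.0427 0.0432 0.0564] z [0.0302 0.0412 0.0582]
  tip part x [-0.0103  0.0044  0.012 ] y [0.0427 0.0431 0.0547]
-1 2086 x [-0.01    0.0072  0.0121] y [0.042  0.0421 0.0426 0.0556] z [0.0302 0.0413 0.0585]
  tip part x [-0.01    0.0044  0.0122] y [0.042  0.0425 0.0541]
ring [0.5894 0.2248] 451
ring [0.5445 0.2969] 308
ring [0.4995 0.3691] 107
```

```bash
cat >> h.py <<'E'
def fix(c,th=.0063):
    c=dict(c);o=-c['R'].T@c['t'];A=cv2.Rodrigues(np.array([th,0,0.]))[0]
    c['R']=A@c['R'];c['t']=-c['R']@o;return c
def rings(c,X):
    g=cv2.cvtColor(c['image'],cv2.COLOR_RGB2GRAY);W=cloud(c)
    top=(abs(W[...,2]-.06)<.006);b=(g>120)&cv2.erode(top.astype(np.uint8),np.ones((5,5))).astype(bool)
    v,u=np.nonzero(b);r=c['R'].T@np.stack([(u-c['cx'])/c['fx'],(v-c['cy'])/c['fy'],np.ones(len(u))]);o=-c['R'].T@c['t']
    P=(o[:,None]+r*((.06-o[2])/r[2])).T[:,:2]
    for x in X:
        p=np.array(x)
        for _ in range(6):
            d=np.hypot(*(P-p).T);q=P[abs(d-.0385)<(.012 if _<3 else .005)]
            if len(q)<30: break
            p=least_squares(lambda a:np.hypot(*(q-a).T)-.0385,p,loss='soft_l1',f_scale=.002).x
        print('ring',p.round(4),len(q),'z',np.median(W[top][:,2]).round(4))
ST=[(.5894,.222),(.5445,.294),(.4995,.366)]
E
python3 - <<'E'
from h import *
for th in (.0063,-.0063):
  for n in ('w1','w2'): print(th,n);lk(fix(np.load(n+'.npz'),th),T)
rings(fix(np.load('w1.npz')),ST)
E
```

```text
0.0063 w1
pS 97 xy [ 0.6593 -0.0115] yaw 0.0 err 0.0011 z 0.0505
pQ 331 xy [ 0.5745 -0.1204] yaw 70.6 err 0.0011 z 0.0507
pH few
lS 261 191 plate [ 0.5804 -0.0172] yaw 4470.1 scale 0.951 knob [ 0.5805 -0.018 ] [15.  33.2] yaw 170.1 z 0.0367
lQ 808 205 plate [0.4417 0.0994] yaw 2.2 scale 0.995 knob [0.4414 0.0998] [33.5 14.2] yaw 0.9 z 0.0364
lH few 0 0
0.0063 w2
pS few
pQ 496 xy [ 0.5748 -0.1226] yaw 70.9 err 0.0011 z 0.0492
pH 537 xy [ 0.466  -0.2367] yaw 58.0 err 0.0011 z 0.0498
lS few 0 0
lQ few 0 0
lH 1080 274 plate [ 0.5725 -0.2708] yaw 37.2 scale 0.996 knob [ 0.5724 -0.2707] [33.6 14. ] yaw 37.5 z 0.0357
-0.0063 w1
pS 68 xy [ 0.6597 -0.0066] yaw 0.0 err 0.0011 z 0.0476
pQ 166 xy [ 0.5749 -0.116 ] yaw 70.3 err 0.0012 z 0.0469
pH few
lS 264 166 plate [ 0.5806 -0.0111] yaw 7411.6 scale 0.948 knob [ 0.5806 -0.0123] [14.9 33.2] yaw 170.7 z 0.0333
lQ 807 197 plate [0.4417 0.1054] yaw 2.2 scale 0.995 knob [0.4414 0.1055] [33.5 14.2] yaw 0.8 z 0.0343
lH few 0 0
-0.0063 w2
pS few
pQ 515 xy [ 0.5748 -0.1175] yaw 70.7 err 0.0011 z 0.0503
pH 536 xy [ 0.466  -0.2314] yaw 58.0 err 0.0011 z 0.0497
lS few 0 0
lQ few 0 0
lH 1082 272 plate [ 0.5725 -0.2651] yaw 37.2 scale 0.996 knob [ 0.5724 -0.2652] [33.6 14. ] yaw 37.5 z 0.0352
ring [0.5894 0.222 ] 451 z 0.0596
ring [0.5444 0.2942] 308 z 0.0596
ring [0.4994 0.3662] 107 z 0.0596
```

```bash
python3 - <<'E'
from h import *
plan([(.466,-.2365,.20,88,-1),(.466,-.2365,.085,88,-1),(.466,-.2365,.085,88,1,5),(.466,-.2365,.24,88,1)])
E
```

```text
(0.466, -0.2365, 0.2, 88) 4
[[[.016,-.021,.049],[0,0,.008],-1],[[.016,-.021,.049],[0,0,.008],-1],[[.015,-.02,.049],[0,0,.008],-1],[[.016,-.021,.049],[0,0,.008],-1]]
(0.466, -0.2365, 0.085, 88) 2
[[[-0,-0,.057],[0,0,0],-1],[[-0,-0,.058],[0,0,0],-1]]
(0.466, -0.2365, 0.085, 88) 6
[[[-0,-0,-0],[0,0,0],1],[[0,0,0],[0,0,0],1],[[0,0,0],[0,0,0],1],[[0,0,0],[0,0,0],1],[[0,0,0],[0,0,0],1],[[0,0,0],[0,0,0],1]]
(0.466, -0.2365, 0.24, 88) 3
[[[-0,-0,-.052],[0,0,0],1],[[-0,-0,-.052],[0,0,0],1],[[-0,-0,-.051],[0,0,0],1]]
rows 15
```

>>> drive_tool(
  commands=[
    [[0.016,-0.021,0.049],[0,0,0.008],-1],
    [[0.016,-0.021,0.049],[0,0,0.008],-1],
    [[0.015,-0.02,0.049],[0,0,0.008],-1],
    [[0.016,-0.021,0.049],[0,0,0.008],-1],
    [[0,0,0.03],[0,0,0],-1],
    [[0,0,0.03],[0,0,0],-1],
    [[0,0,0.028],[0,0,0],-1],
    [[0,0,0.027],[0,0,0],-1],
    [[0,0,0],[0,0,0],-1],
    [[0,0,0],[0,0,0],1],
    [[0,0,0],[0,0,0],1],
    [[0,0,0],[0,0,0],1],
    [[0,0,0],[0,0,0],1],
    [[0,0,0],[0,0,0],1],
  ],
  squeeze=40,
)

```text
t: 8.9
position: [0.4664, -0.2362, 0.0868]
eef_rot: [[0.034, 0.999, 0.001], [0.999, -0.034, -0.001], [-0.001, 0.001, -1.0]]
wrist_force: [-0.8, -1.5, 8.7]
grip_width: 0.0576
gripper_force: 43.7
```

>>> drive_tool(
  commands=[
    [[0,0,-0.052],[0,0,0],1],
    [[0,0,-0.052],[0,0,0],1],
    [[0,0,-0.051],[0,0,0],1],
    [[0,0,0],[0,0,0],1],
  ],
)

```text
t: 9.4
position: [0.4676, -0.2367, 0.245]
eef_rot: [[0.034, 0.999, 0.006], [0.999, -0.034, -0.004], [-0.004, 0.007, -1.0]]
wrist_force: [-0.3, 0.6, -1.6]
grip_width: 0.0571
gripper_force: 44.4
```

```bash
cat >> h.py <<'E'
def hand(c,kind,size,zr,pot=True):
    """thing in the fingers, fitted in the tool frame (x,y); zr: tool-z range of the rim/plate top"""
    s=state();L=(cloud(c)-s['position'])@s['eef_rot'];L=L.reshape(-1,3)
    m=(abs(L[:,0])<.06)&(abs(L[:,1])<.045)&(L[:,2]>zr[0])&(L[:,2]<zr[1]);q=L[m][:,:2]
    print('n',len(q),'x',np.percentile(q[:,0],[1,99]).round(4),'y',np.percentile(q[:,1],[1,99]).round(4),'z',np.percentile(L[m][:,2],[5,50,95]).round(4))
    return q
E
python3 - <<'E'
from h import *
c=read_camera('wrist');save(c,'w3');np.savez('w3.npz',**c);s=state();print(s['grip_width'])
L=((cloud(c)-s['position'])@s['eef_rot']).reshape(-1,3)
m=(abs(L[:,0])<.06)&(abs(L[:,1])<.045)&(L[:,2]>.0)&(L[:,2]<.12)
print(np.histogram(L[m][:,2],np.arange(0,.12,.005)))
q=hand(c,'hex',.058,(.03,.045))
plan([(.50,.10,.26,100,1),(.4995,.366,.26,122,1),])
E
```

```text
0.05782035197855615
(array([ 533,  316, 2232, 1060,  583,  822, 2898, 4246, 2203, 1940, 1713,
       1494, 1250, 1096, 1012, 1069, 3959,   13,    0,    0,    0,    0,
          0]), array([0.   , 0.005, 0.01 , 0.015, 0.02 , 0.025, 0.03 , 0.035, 0.04 ,
       0.045, 0.05 , 0.055, 0.06 , 0.065, 0.07 , 0.075, 0.08 , 0.085,
       0.09 , 0.095, 0.1  , 0.105, 0.11 , 0.115]))
n 9347 x [-0.0273  0.0334] y [-0.0384  0.0408] z [0.0336 0.0357 0.0439]
(0.5, 0.1, 0.26, 100) 6
[[[.056,.004,-.003],[0,0,-.035],1],[[.056,.006,-.003],[0,0,-.035],1],[[.056,.007,-.003],[0,0,-.035],1],[[.056,.009,-.003],[0,0,-.035],1],[[.055,.012,-.003],[0,0,-.035],1],[[.054,.013,-.002],[0,0,-.035],1]]
(0.4995, 0.366, 0.26, 122) 5
[[[.052,.009,-0],[0,0,-.076],1],[[.052,.013,-0],[0,0,-.076],1],[[.05,.017,-0],[0,0,-.076],1],[[.049,.021,-0],[0,0,-.076],1],[[.048,.025,-0],[0,0,-.076],1]]
rows 11
```

View pics/w3.png

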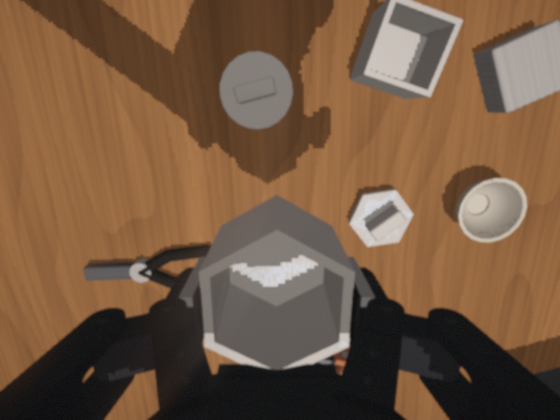

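>>> drive_tool(
  commands=[
    [[0.056,0.004,-0.008],[0,0,-0.035],1],
    [[0.056,0.006,-0.008],[0,0,-0.035],1],
    [[0.056,0.007,-0.008],[0,0,-0.035],1],
    [[0.056,0.009,-0.008],[0,0,-0.035],1],
    [[0.055,0.012,-0.008],[0,0,-0.035],1],
    [[0.054,0.013,-0.008],[0,0,-0.035],1],
    [[0.045,0.009,0],[0,0,-0.13],1],
    [[0.042,0.013,0],[0,0,-0.13],1],
    [[0.02,0.015,0],[0,0,-0.12],1],
    [[0,0,0],[0,0,0],1],
    [[0,0,0],[0,0,0],1],
  ],
)

```text
t: 10.82
position: [0.5044, 0.2138, 0.2878]
eef_rot: [[-0.527, 0.85, -0.002], [0.85, 0.527, -0.001], [0.0, -0.002, -1.0]]
wrist_force: [-0.1, 0.9, -1.0]
grip_width: 0.0577
gripper_force: 44.3
```

```bash
python3 - <<'E'
from h import *
c=read_camera('wrist');save(c,'w4');np.savez('w4.npz',**c);s=state();print(s['position'],s['grip_width'])
rings(fix(c),ST);rings(c,ST)
X=ST[2]
plan([(*X,.25,122,1),(*X,.146,122,1,1,.03)])
E
```

```text
[0.50461116 0.21348424 0.28812191] 0.057610070543137985
ring [0.5908 0.2228] 543 z 0.06
ring [0.5455 0.2953] 568 z 0.06
ring [0.5003 0.3671] 350 z 0.06
ring [0.5895 0.2245] 543 z 0.0599
ring [0.5444 0.297 ] 568 z 0.0599
ring [0.4994 0.3689] 350 z 0.0599
(0.4995, 0.366, 0.25, 122) 3
[[[.044,.025,.013],[0,0,-.001],1],[[.044,.026,.013],[0,0,-.001],1],[[.044,.025,.012],[0,0,-.001],1]]
(0.4995, 0.366, 0.146, 122) 5
[[[0,0,.026],[0,0,-0],1],[[0,0,.026],[0,0,-0],1],[[0,0,.026],[0,0,-0],1],[[0,0,.026],[0,0,-0],1],[[0,0,0],[0,0,0],1]]
rows 8
```

>>> drive_tool(
  commands=[
    [[0.044,0.025,0.013],[0,0,-0.001],1],
    [[0.044,0.026,0.013],[0,0,-0.001],1],
    [[0.044,0.025,0.012],[0,0,-0.001],1],
    [[0,0,0.026],[0,0,0],1],
    [[0,0,0.026],[0,0,0],1],
    [[0,0,0.026],[0,0,0],1],
    [[0,0,0.013],[0,0,0],1],
    [[0,0,0.01],[0,0,0],1],
    [[0,0,0],[0,0,0],1],
  ],
)

```text
t: 12.0
position: [0.4999, 0.3662, 0.1497]
eef_rot: [[-0.53, 0.848, -0.0], [0.848, 0.53, -0.0], [-0.0, -0.0, -1.0]]
wrist_force: [0.5, 0.6, -0.8]
grip_width: 0.0575
gripper_force: 44.3
```

>>> drive_tool(
  commands=[
    [[0,0,0.003],[0,0,0],1],
    [[0,0,0],[0,0,0],1],
    [[0,0,0],[0,0,0],-1],
    [[0,0,0],[0,0,0],-1],
    [[0,0,0],[0,0,0],-1],
    [[0,0,-0.04],[0,0,0],-1],
    [[0,0,-0.058],[0,0,0],-1],
    [[0,0,-0.058],[0,0,0],-1],
  ],
)

```text
t: 13.0
position: [0.4996, 0.3663, 0.3045]
eef_rot: [[-0.53, 0.848, -0.0], [0.848, 0.53, -0.0], [-0.0, -0.001, -1.0]]
wrist_force: [-0.1, 0.3, 0.5]
grip_width: 0.0856
gripper_force: 0.0
```

```bash
sed -i 's/^ST=.*/ST=[(.590,.2225),(.545,.2947),(.500,.3667)]/' h.py; python3 - <<'E'
from h import *
print(state()['position'])
plan([(.60,.02,.36,100,-1),(.62,-.23,.36,90,-1)])
E
```

```text
[0.4995653  0.36634358 0.30447417]
(0.6, 0.02, 0.36, 100) 7
[[[-.05,-.014,-.008],[0,0,.055],-1],[[-.05,-.011,-.008],[0,0,.055],-1],[[-.051,-.009,-.008],[0,0,.055],-1],[[-.051,-.006,-.008],[0,0,.055],-1],[[-.051,-.003,-.008],[0,0,.055],-1],[[-.052,0,-.008],[0,0,.055],-1],[[-.051,.003,-.008],[0,0,.055],-1]]
(0.62, -0.23, 0.36, 90) 5
[[[-.05,-.005,0],[0,0,.035],-1],[[-.05,-.003,0],[0,0,.035],-1],[[-.05,-.001,0],[0,0,.035],-1],[[-.05,.001,0],[0,0,.035],-1],[[-.051,.002,0],[0,0,.035],-1]]
rows 12
```

>>> drive_tool(
  commands=[
    [[-0.05,-0.014,-0.008],[0,0,0.055],-1],
    [[-0.05,-0.011,-0.008],[0,0,0.055],-1],
    [[-0.051,-0.009,-0.008],[0,0,0.055],-1],
    [[-0.051,-0.006,-0.008],[0,0,0.055],-1],
    [[-0.051,-0.003,-0.008],[0,0,0.055],-1],
    [[-0.052,0,-0.008],[0,0,0.055],-1],
    [[-0.051,0.003,-0.008],[0,0,0.055],-1],
    [[-0.05,-0.005,0],[0,0,0.035],-1],
    [[-0.05,-0.003,0],[0,0,0.035],-1],
    [[-0.05,-0.001,0],[0,0,0.035],-1],
    [[-0.05,0.001,0],[0,0,0.035],-1],
    [[-0.051,0.002,0],[0,0,0.035],-1],
    [[0,0,0],[0,0,0],-1],
    [[0,0,0],[0,0,0],-1],
  ],
)

```text
t: 14.75
position: [0.6201, -0.2301, 0.3587]
eef_rot: [[0.001, 1.0, -0.0], [1.0, -0.001, 0.0], [0.0, -0.0, -1.0]]
wrist_force: [-0.1, 0.3, 0.9]
grip_width: 0.0852
gripper_force: 0.0
```

```bash
python3 - <<'E'
from h import *
c=read_camera('wrist');save(c,'w5');np.savez('w5.npz',**c);s=state();print(s['t'],s['position'])
lk(fix(c),T)
E
```

```text
14.8 [ 0.62018153 -0.22954551  0.35883076]
pS few
pQ 803 xy [ 0.5751 -0.1222] yaw 70.8 err 0.0011 z 0.0495
pH few
lS few 71 0
lQ few 0 0
lH 1090 289 plate [ 0.5725 -0.2705] yaw 36.7 scale 1.001 knob [ 0.5727 -0.2702] [33.7 14.2] yaw 37.4 z 0.0361
```

```bash
python3 - <<'E'
from h import *
plan([(.575,-.1222,.20,70.8,-1),(.575,-.1222,.086,70.8,-1,0,.03)])
E
```

```text
(0.575, -0.1222, 0.2, 70.8) 4
[[[.027,-.011,.04],[0,0,.084],-1],[[.026,-.014,.04],[0,0,.084],-1],[[.024,-.016,.039],[0,0,.084],-1],[[.023,-.017,.04],[0,0,.084],-1]]
(0.575, -0.1222, 0.086, 70.8) 4
[[[0,-0,.028],[0,0,-0],-1],[[0,-0,.029],[0,0,-0],-1],[[0,-0,.028],[0,0,-0],-1],[[0,-0,.029],[0,0,-0],-1]]
rows 8
```

>>> drive_tool(
  commands=[
    [[0.027,-0.011,0.04],[0,0,0.084],-1],
    [[0.026,-0.014,0.04],[0,0,0.084],-1],
    [[0.024,-0.016,0.039],[0,0,0.084],-1],
    [[0.023,-0.017,0.04],[0,0,0.084],-1],
    [[0,0,0.028],[0,0,0],-1],
    [[0,0,0.029],[0,0,0],-1],
    [[0,0,0.028],[0,0,0],-1],
    [[0,0,0.029],[0,0,0],-1],
    [[0,0,0],[0,0,0],-1],
    [[0,0,0],[0,0,0],1],
    [[0,0,0],[0,0,0],1],
    [[0,0,0],[0,0,0],1],
    [[0,0,0],[0,0,0],1],
    [[0,0,0],[0,0,0],1],
  ],
)

```text
t: 16.55
position: [0.5759, -0.1232, 0.0874]
eef_rot: [[0.331, 0.944, 0.002], [0.944, -0.331, -0.0], [0.0, 0.002, -1.0]]
wrist_force: [-0.1, 3.3, 7.6]
grip_width: 0.0557
gripper_force: 43.0
```

>>> drive_tool(
  commands=[
    [[0,0,-0.054],[0,0,0],1],
    [[0,0,-0.054],[0,0,0],1],
    [[0,0,-0.054],[0,0,0],1],
    [[0,0,0],[0,0,0],1],
  ],
)

```text
t: 17.05
position: [0.5772, -0.1237, 0.2532]
eef_rot: [[0.331, 0.944, 0.008], [0.944, -0.331, -0.002], [0.001, 0.009, -1.0]]
wrist_force: [0.8, -0.0, -1.7]
grip_width: 0.0555
gripper_force: 44.1
```

```bash
python3 - <<'E'
from h import *
c=read_camera('wrist');np.savez('w6.npz',**c);s=state()
L=((cloud(c)-s['position'])@s['eef_rot']).reshape(-1,3)
m=(abs(L[:,0])<.06)&(abs(L[:,1])<.02)&(L[:,2]>.030)&(L[:,2]<.041);q=L[m]
print(s['grip_width'],len(q),'front',np.percentile(q[:,0],[1,50,98,99.5]).round(4),np.median(q[:,2]))
plan([(.545,.2947,.26,122,1),(.545,.2947,.149,122,1,0,.03)])
E
```

```text
0.0555797341920673 3385 front [-0.0251  0.0265  0.0306  0.0308] 0.03569122930494886
(0.545, 0.2947, 0.26, 122) 8
[[[.048,-.021,-.001],[0,0,-.112],1],[[.05,-.015,-.001],[0,0,-.112],1],[[.052,-.01,-.001],[0,0,-.112],1],[[.052,-.004,-.001],[0,0,-.112],1],[[.052,.002,-.001],[0,0,-.112],1],[[.052,.008,-.001],[0,0,-.112],1],[[.051,.013,-.002],[0,0,-.112],1],[[.049,.019,-.001],[0,0,-.112],1]]
(0.545, 0.2947, 0.149, 122) 4
[[[-0,0,.028],[0,0,0],1],[[-0,0,.028],[0,0,0],1],[[-0,0,.027],[0,0,0],1],[[-0,0,.028],[0,0,0],1]]
rows 12
```

>>> drive_tool(
  commands=[
    [[0.048,-0.021,-0.001],[0,0,-0.112],1],
    [[0.05,-0.015,-0.001],[0,0,-0.112],1],
    [[0.052,-0.01,-0.001],[0,0,-0.112],1],
    [[0.052,-0.004,-0.001],[0,0,-0.112],1],
    [[0.052,0.002,-0.001],[0,0,-0.112],1],
    [[0.052,0.008,-0.001],[0,0,-0.112],1],
    [[0.051,0.013,-0.002],[0,0,-0.112],1],
    [[0.048,0.019,-0.001],[0,0,-0.112],1],
    [[0,0,0.028],[0,0,0],1],
    [[0,0,0.028],[0,0,0],1],
    [[0,0,0.027],[0,0,0],1],
    [[0,0,0.028],[0,0,0],1],
    [[0,0,0],[0,0,0],1],
    [[0,0,0],[0,0,0],1],
  ],
)

```text
t: 18.85
position: [0.5435, 0.2939, 0.1449]
eef_rot: [[-0.53, 0.848, -0.002], [0.848, 0.53, -0.001], [0.0, -0.002, -1.0]]
wrist_force: [0.0, 0.2, -0.8]
grip_width: 0.0557
gripper_force: 53.6
```

>>> drive_tool(
  commands=[
    [[0,0,0.001],[0,0,0],1],
    [[0,0,0],[0,0,0],-1],
    [[0,0,0],[0,0,0],-1],
    [[0,0,0],[0,0,0],-1],
    [[0,0,-0.04],[0,0,0],-1],
    [[0,0,-0.058],[0,0,0],-1],
    [[0,0,-0.058],[0,0,0],-1],
  ],
)

```text
t: 19.73
position: [0.5439, 0.2941, 0.3025]
eef_rot: [[-0.53, 0.848, -0.0], [0.848, 0.53, -0.0], [0.0, -0.0, -1.0]]
wrist_force: [1.1, 0.5, -0.5]
grip_width: 0.0855
gripper_force: 0.0
```

```bash
python3 - <<'E'
from h import *
print(state()['position'])
plan([(.66,-.13,.34,90,-1)])
E
```

```text
[0.54388168 0.29407106 0.30254599]
(0.66, -0.13, 0.34, 90) 8
[[[-.053,-.016,-.005],[0,0,.07],-1],[[-.054,-.012,-.005],[0,0,.07],-1],[[-.054,-.008,-.005],[0,0,.07],-1],[[-.055,-.005,-.004],[0,0,.07],-1],[[-.055,-.001,-.005],[0,0,.07],-1],[[-.055,.003,-.004],[0,0,.07],-1],[[-.054,.007,-.005],[0,0,.07],-1],[[-.053,.011,-.004],[0,0,.07],-1]]
rows 8
```

>>> drive_tool(
  commands=[
    [[-0.053,-0.016,-0.005],[0,0,0.07],-1],
    [[-0.054,-0.012,-0.005],[0,0,0.07],-1],
    [[-0.054,-0.008,-0.005],[0,0,0.07],-1],
    [[-0.055,-0.005,-0.004],[0,0,0.07],-1],
    [[-0.055,-0.001,-0.005],[0,0,0.07],-1],
    [[-0.055,0.003,-0.004],[0,0,0.07],-1],
    [[-0.054,0.007,-0.005],[0,0,0.07],-1],
    [[-0.053,0.011,-0.004],[0,0,0.07],-1],
    [[0,0,0],[0,0,0],-1],
    [[0,0,0],[0,0,0],-1],
  ],
)

```text
t: 20.98
position: [0.6595, -0.1294, 0.3377]
eef_rot: [[0.001, 1.0, -0.001], [1.0, -0.001, 0.0], [0.0, -0.001, -1.0]]
wrist_force: [-0.2, 1.0, -0.7]
grip_width: 0.0852
gripper_force: 0.0
```

```bash
python3 - <<'E'
from h import *
c=read_camera('wrist');np.savez('w7.npz',**c);save(c,'w7');s=state();print(s['t'],s['position'])
lk(fix(c),T)
plan([(.660,-.012,.20,90,-1),(.660,-.012,.086,90,-1,0,.03)])
E
```

```text
21.025 [ 0.65947954 -0.12874609  0.33773214]
pS 581 xy [ 0.6599 -0.0131] yaw 0.0 err 0.0011 z 0.0494
pQ few
pH few
lS 817 441 plate [ 0.5816 -0.0184] yaw 465.4 scale 0.971 knob [ 0.5811 -0.0183] [14.  34.4] yaw 171.4 z 0.0353
lQ few 0 0
lH 952 277 plate [ 0.5726 -0.2702] yaw 37.4 scale 1.001 knob [ 0.5724 -0.2699] [34.4 14.4] yaw 37.1 z 0.0366
(0.66, -0.012, 0.2, 90) 4
[[[.029,0,.034],[0,0,-0],-1],[[.029,0,.035],[0,0,-0],-1],[[.029,0,.034],[0,0,-0],-1],[[.03,0,.035],[0,0,-0],-1]]
(0.66, -0.012, 0.086, 90) 4
[[[-0,0,.028],[0,0,-0],-1],[[-0,0,.029],[0,0,-0],-1],[[-0,0,.028],[0,0,-0],-1],[[-0,0,.029],[0,0,-0],-1]]
rows 8
```

```bash
python3 - <<'E'
from h import *
plan([(.660,-.0131,.20,145,-1),(.660,-.0131,.086,145,-1,0,.03)])
E
```

```text
(0.66, -0.0131, 0.2, 145) 6
[[[.019,0,.023],[0,0,-.16],-1],[[.019,.003,.023],[0,0,-.16],-1],[[.018,.006,.023],[0,0,-.16],-1],[[.017,.009,.023],[0,0,-.16],-1],[[.016,.012,.023],[0,0,-.16],-1],[[.013,.014,.023],[0,0,-.16],-1]]
(0.66, -0.0131, 0.086, 145) 4
[[[0,0,.028],[0,0,-0],-1],[[0,0,.029],[0,0,-0],-1],[[0,0,.028],[0,0,-0],-1],[[0,0,.029],[0,0,-0],-1]]
rows 10
```

>>> drive_tool(
  commands=[
    [[0.019,0,0.023],[0,0,-0.16],-1],
    [[0.019,0.003,0.023],[0,0,-0.16],-1],
    [[0.018,0.006,0.023],[0,0,-0.16],-1],
    [[0.017,0.009,0.023],[0,0,-0.16],-1],
    [[0.016,0.012,0.023],[0,0,-0.16],-1],
    [[0.013,0.014,0.023],[0,0,-0.16],-1],
    [[0,0,0.028],[0,0,0],-1],
    [[0,0,0.029],[0,0,0],-1],
    [[0,0,0.028],[0,0,0],-1],
    [[0,0,0.029],[0,0,0],-1],
    [[0,0,0],[0,0,0],-1],
    [[0,0,0],[0,0,0],1],
    [[0,0,0],[0,0,0],1],
    [[0,0,0],[0,0,0],1],
    [[0,0,0],[0,0,0],1],
    [[0,0,0],[0,0,0],1],
  ],
)

```text
t: 23.02
position: [0.6612, -0.0138, 0.0876]
eef_rot: [[-0.819, 0.574, 0.002], [0.574, 0.819, 0.0], [-0.002, 0.001, -1.0]]
wrist_force: [-2.4, 2.5, 10.0]
grip_width: 0.0476
gripper_force: 40.3
```

>>> drive_tool(
  commands=[
    [[0,0,-0.054],[0,0,0],1],
    [[0,0,-0.054],[0,0,0],1],
    [[0,0,-0.054],[0,0,0],1],
    [[0,0,0],[0,0,0],1],
  ],
)

```text
t: 23.52
position: [0.6627, -0.014, 0.2536]
eef_rot: [[-0.819, 0.574, 0.009], [0.574, 0.819, -0.001], [-0.008, 0.005, -1.0]]
wrist_force: [0.9, 0.4, -0.6]
grip_width: 0.0473
gripper_force: 41.9
```

```bash
python3 - <<'E'
from h import *
c=read_camera('wrist');np.savez('w8.npz',**c);s=state()
L=((cloud(c)-s['position'])@s['eef_rot']).reshape(-1,3)
m=(abs(L[:,0])<.06)&(abs(L[:,1])<.02)&(L[:,2]>.030)&(L[:,2]<.041);q=L[m]
print(s['grip_width'],len(q),'front',np.percentile(q[:,0],[1,50,98,99.5]).round(4),np.median(q[:,2]))
plan([(.590,.2225,.26,122,1),(.590,.2225,.147,122,1,0,.03)])
E
```

```text
0.04739888925722954 3837 front [-0.0206 -0.0025  0.0252  0.0256] 0.035731752012587825
(0.59, 0.2225, 0.26, 122) 5
[[[.039,.031,-.002],[0,0,.08],1],[[.041,.027,-.002],[0,0,.08],1],[[.043,.024,-.002],[0,0,.08],1],[[.045,.02,-.002],[0,0,.08],1],[[.047,.017,-.001],[0,0,.08],1]]
(0.59, 0.2225, 0.147, 122) 4
[[[-0,-0,.028],[0,0,0],1],[[-0,-0,.028],[0,0,0],1],[[-0,-0,.028],[0,0,0],1],[[-0,-0,.029],[0,0,0],1]]
rows 9
```

>>> drive_tool(
  commands=[
    [[0.039,0.031,-0.002],[0,0,0.08],1],
    [[0.041,0.027,-0.002],[0,0,0.08],1],
    [[0.043,0.024,-0.002],[0,0,0.08],1],
    [[0.045,0.02,-0.002],[0,0,0.08],1],
    [[0.047,0.017,-0.001],[0,0,0.08],1],
    [[0,0,0.028],[0,0,0],1],
    [[0,0,0.028],[0,0,0],1],
    [[0,0,0.028],[0,0,0],1],
    [[0,0,0.028],[0,0,0],1],
    [[0,0,0],[0,0,0],1],
    [[0,0,0],[0,0,0],1],
  ],
)

```text
t: 24.95
position: [0.5883, 0.2226, 0.1439]
eef_rot: [[-0.53, 0.848, -0.002], [0.848, 0.53, -0.001], [0.0, -0.002, -1.0]]
wrist_force: [0.5, 0.6, -0.9]
grip_width: 0.0472
gripper_force: 47.8
```

>>> drive_tool(
  commands=[
    [[0,0,0],[0,0,0],-1],
    [[0,0,0],[0,0,0],-1],
    [[0,0,0],[0,0,0],-1],
    [[0,0,-0.04],[0,0,0],-1],
    [[0,0,-0.058],[0,0,0],-1],
    [[0,0,-0.058],[0,0,0],-1],
    [[-0.04,0,-0.04],[0,0,0],-1],
    [[-0.04,0,-0.04],[0,0,0],-1],
    [[0,0,0],[0,0,0],-1],
    [[0,0,0],[0,0,0],-1],
  ],
)

```text
t: 26.2
position: [0.631, 0.155, 0.3804]
eef_rot: [[-0.53, 0.848, -0.001], [0.848, 0.53, 0.0], [0.0, -0.001, -1.0]]
wrist_force: [-0.9, 0.4, -0.1]
grip_width: 0.0852
gripper_force: 0.0
```

```bash
cat >> h.py <<'E'
def pots(c,things):
    W=cloud(c).reshape(-1,3)
    for nm,kind,size,x,y,yaw in things:
        m=(np.hypot(W[:,0]-x,W[:,1]-y)<.045)&(W[:,2]>.104)&(W[:,2]<.118);q=W[m][:,:2]
        p=ringfit(q,kind,size,size-.008,(x,y),np.radians(yaw))
        print(nm,len(q),p[:2].round(4),'yaw',np.degrees(p[2]).round(1),'z',np.median(W[m][:,2]).round(4))
PP=[('pS','round',.048,*ST[0],0),('pQ','square',.056,*ST[1],32),('pH','hex',.058,*ST[2],32)]
E
python3 - <<'E'
from h import *
c=read_camera('wrist');np.savez('w9.npz',**c);save(c,'w9');print(state()['position'])
pots(c,PP);pots(fix(c),PP);rings(fix(c),ST)
E
```

```text
[0.63065124 0.15542334 0.37988725]
pS 590 [0.587  0.2258] yaw 0.0 z 0.1096
pQ 701 [0.5432 0.2962] yaw 32.0 z 0.1098
pH 0 [0.5    0.3667] yaw 32.0 z nan
pS 589 [0.5881 0.224 ] yaw -0.0 z 0.1095
pQ 700 [0.5443 0.2944] yaw 32.0 z 0.1093
pH 0 [0.5    0.3667] yaw 32.0 z nan
ring [0.591 0.223] 94 z 0.0598
ring [0.566 0.289] 406 z 0.0598
ring [0.5    0.3667] 0 z 0.0598
  return _methods._mean(a, axis=axis, dtype=dtype,
  ret = ret.dtype.type(ret / rcount)
```

View pics/w9.png

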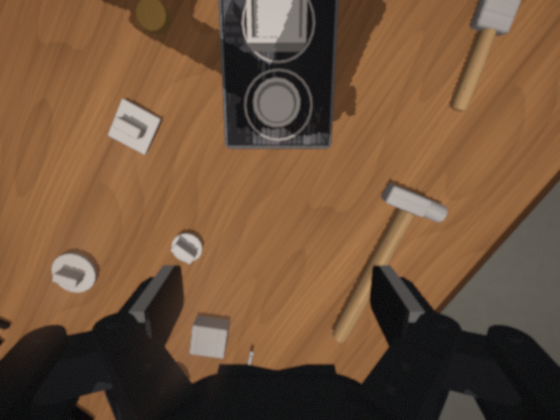

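```bash
python3 - <<'E'
from h import *
lk(fix(np.load('w9.npz')),T)
plan([(.4417,.0990,.22,181.5,-.4),(.4417,.0990,.09,181.5,-.4,0,.035)])
E
```

```text
pS few
pQ few
pH few
lS 351 249 plate [ 0.5821 -0.0173] yaw -186.8 scale 0.976 knob [ 0.5822 -0.0175] [14.5 33.8] yaw 171.9 z 0.0364
lQ 1268 329 plate [0.4431 0.0996] yaw 3.1 scale 1.006 knob [0.4431 0.0998] [34.  14.4] yaw 2.5 z 0.0355
lH few 0 0
(0.4417, 0.099, 0.22, 181.5) 7
[[[.007,-.027,.023],[0,0,-.148],-.4],[[.011,-.026,.023],[0,0,-.148],-.4],[[.015,-.024,.023],[0,0,-.148],-.4],[[.019,-.021,.023],[0,0,-.148],-.4],[[.021,-.018,.023],[0,0,-.148],-.4],[[.024,-.015,.022],[0,0,-.148],-.4],[[.026,-.011,.023],[0,0,-.148],-.4]]
(0.4417, 0.099, 0.09, 181.5) 4
[[[0,-0,.032],[0,0,-0],-.4],[[0,-0,.033],[0,0,-0],-.4],[[0,-0,.032],[0,0,-0],-.4],[[0,-0,.033],[0,0,-0],-.4]]
rows 11
```

>>> drive_tool(
  commands=[
    [[0.007,-0.027,0.023],[0,0,-0.15],-0.4],
    [[0.011,-0.026,0.023],[0,0,-0.15],-0.4],
    [[0.015,-0.024,0.023],[0,0,-0.15],-0.4],
    [[0.019,-0.021,0.023],[0,0,-0.15],-0.4],
    [[0.021,-0.018,0.023],[0,0,-0.15],-0.4],
    [[0.024,-0.015,0.022],[0,0,-0.15],-0.4],
    [[0.025,-0.01,0.023],[0,0,-0.15],-0.4],
    [[0,0,0],[0,0,0],-0.4],
    [[0,0,0],[0,0,0],-0.4],
  ],
)

```text
t: 27.38
position: [0.4443, 0.0991, 0.2208]
eef_rot: [[-0.999, -0.037, -0.0], [-0.037, 0.999, 0.0], [0.0, 0.0, -1.0]]
wrist_force: [0.9, 0.2, 0.3]
grip_width: 0.0596
gripper_force: 0.0
```

```bash
python3 - <<'E'
from h import *
s=state();print(s['position'],np.degrees(np.arctan2(s['eef_rot'][1,0],s['eef_rot'][0,0])),s['grip_width'])
plan([(.4425,.0995,.09,182.5,-.4,0,.035)])
E
```

```text
[0.44431638 0.09907663 0.22082386] -177.86530860038144 0.059636227161705246
(0.4425, 0.0995, 0.09, 182.5) 4
[[[0,0,.033],[0,0,-.002],-.4],[[.001,0,.033],[0,0,-.002],-.4],[[0,0,.032],[0,0,-.002],-.4],[[.001,0,.033],[0,0,-.002],-.4]]
rows 4
```

>>> drive_tool(
  commands=[
    [[0,0,0.033],[0,0,-0.002],-0.4],
    [[0.001,0,0.033],[0,0,-0.002],-0.4],
    [[0,0,0.032],[0,0,-0.002],-0.4],
    [[0.001,0,0.032],[0,0,-0.002],-0.4],
    [[0,0,0],[0,0,0],-0.4],
    [[0,0,0],[0,0,0],-0.4],
    [[0,0,0],[0,0,0],1],
    [[0,0,0],[0,0,0],1],
    [[0,0,0],[0,0,0],1],
    [[0,0,0],[0,0,0],1],
    [[0,0,0],[0,0,0],1],
    [[0,0,0],[0,0,0],1],
  ],
)

```text
t: 28.88
position: [0.4426, 0.0985, 0.0917]
eef_rot: [[-0.999, -0.046, 0.001], [-0.046, 0.999, 0.0], [-0.001, 0.0, -1.0]]
wrist_force: [-0.5, 0.4, 14.8]
grip_width: 0.0132
gripper_force: 39.0
```

>>> drive_tool(
  commands=[
    [[0,0,-0.054],[0,0,0],1],
    [[0,0,-0.054],[0,0,0],1],
    [[0,0,-0.054],[0,0,0],1],
    [[0,0,0],[0,0,0],1],
    [[0,0,0],[0,0,0],1],
  ],
)

```text
t: 29.5
position: [0.4419, 0.0984, 0.2529]
eef_rot: [[-0.999, -0.046, 0.001], [-0.046, 0.999, 0.0], [-0.001, 0.0, -1.0]]
wrist_force: [0.0, 0.3, -0.5]
grip_width: 0.0131
gripper_force: 40.2
```

```bash
cat >> h.py <<'E'
def inhand():
    c=read_camera('wrist');s=state()
    L=((cloud(c)-s['position'])@s['eef_rot']).reshape(-1,3)
    a=(abs(L[:,0])<.05)&(abs(L[:,1])<.04)&(L[:,2]>.066)&(L[:,2]<.095)
    h,e=np.histogram(L[a][:,2],np.arange(.066,.096,.002));print('zhist',h)
    z0=e[h.argmax()]+.001;q=L[a&(abs(L[:,2]-z0)<.003)]
    print('width',s['grip_width'].round(4),'plate z',z0.round(4),'x',np.percentile(q[:,0],[.5,99.5]).round(4),'y',np.percentile(q[:,1],[.5,99.5]).round(4))
    k=(abs(L[:,0])<.03)&(abs(L[:,1])<.006)&(L[:,2]>.045)&(L[:,2]<.06);q=L[k]
    if len(q): print('knob x',np.percentile(q[:,0],[1,99]).round(4),'top z',np.percentile(q[:,2],[3,50]).round(4),len(q))
    return c,L
E
python3 - <<'E'
from h import *
c,L=inhand();save(c,'w10');np.savez('w10.npz',**c)
plan([(.544,.2945,.26,122,1),(.544,.2945,.21,122,1,0,.03)])
E
```

```text
zhist [  92   51   49   43  128 3896  517  126   65    0    0    0    0    0]Traceback (most recent call last):
  File "<stdin>", line 2, in <module>
  File "h.py", line 110, in inhand
    print('width',s['grip_width'].round(4),'plate z',z0.round(4),'x',np.percentile(q[:,0],[.5,99.5]).round(4),'y',np.percentile(q[:,1],[.5,99.5]).round(4))
                  ^^^^^^^^^^^^^^^^^^^^^
AttributeError: 'float' object has no attribute 'round'
```

```bash
sed -i "s/s\['grip_width'\].round(4)/round(s['grip_width'],4)/" h.py; python3 - <<'E'
from h import *
c,L=inhand();save(c,'w10');np.savez('w10.npz',**c)
plan([(.544,.2945,.26,122,1),(.544,.2945,.21,122,1,0,.03)])
E
```

```text
zhist [ 101   60   47   45   65 3403 1070  125   75    3    0    0    0    0]
width 0.0127 plate z 0.077 x [-0.0096  0.0279] y [-0.0261  0.0264]
knob x [-0.0149  0.0184] top z [0.0545 0.0556] 1908
(0.544, 0.2945, 0.26, 122) 7
[[[-.016,.027,-.001],[0,0,.151],1],[[-.012,.029,-.001],[0,0,.151],1],[[-.007,.031,-.001],[0,0,.151],1],[[-.002,.032,-.001],[0,0,.151],1],[[.002,.031,-.001],[0,0,.151],1],[[.007,.031,-.002],[0,0,.151],1],[[.012,.029,-.001],[0,0,.151],1]]
(0.544, 0.2945, 0.21, 122) 2
[[[0,0,.025],[0,0,.001],1],[[0,0,.025],[0,0,.001],1]]
rows 9
```

View pics/w10.png

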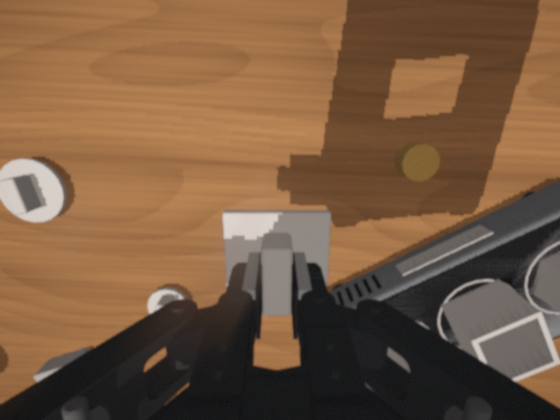

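The lid is held squarely by its knob, with its plate front edge at row 212 and about 0.5 mm off centre. Moving over the square pot.

>>> drive_tool(
  commands=[
    [[-0.016,0.027,-0.001],[0,0,0.151],1],
    [[-0.012,0.029,-0.001],[0,0,0.151],1],
    [[-0.007,0.031,-0.001],[0,0,0.151],1],
    [[-0.002,0.032,-0.001],[0,0,0.151],1],
    [[0.002,0.031,-0.001],[0,0,0.151],1],
    [[0.007,0.031,-0.002],[0,0,0.151],1],
    [[0.012,0.029,-0.001],[0,0,0.151],1],
    [[0,0,0.02],[0,0,0.001],1],
    [[0,0,0.02],[0,0,0.001],1],
    [[0,0,0],[0,0,0],1],
    [[0,0,0],[0,0,0],1],
  ],
)

```text
t: 30.98
position: [0.5447, 0.294, 0.2207]
eef_rot: [[-0.529, 0.848, -0.001], [0.848, 0.529, -0.0], [0.0, -0.001, -1.0]]
wrist_force: [0.7, -0.5, -0.2]
grip_width: 0.0132
gripper_force: 40.2
```

```bash
cat >> h.py <<'E'
def where():
    P=[];
    for _ in range(1): s=state();P.append(s['position'])
    print(np.mean(P,0).round(4),'yaw',np.degrees(np.arctan2(s['eef_rot'][1,0],s['eef_rot'][0,0])).round(1),'F',np.round(s['wrist_force'],1),'w',round(s['grip_width'],4))
E
python3 - <<'E'
from h import *
where()
plan([(.544,.2945,.202,122,1)])
c=read_camera('wrist');where();pots(fix(c),PP[2:]);np.savez('w11.npz',**c)
L=((cloud(c)-state()['position'])@state()['eef_rot']).reshape(-1,3)
E
```

```text
[0.5447 0.294  0.2207] yaw 122.0 F [ 0.7 -0.5 -0.2] w 0.0132
(0.544, 0.2945, 0.202, 122) 1
[[[.001,-0,.019],[0,0,-.001],1]]
rows 1
[0.5449 0.2941 0.2211] yaw 122.0 F [ 0.8  0.2 -0.3] w 0.013
pH 3384 [0.5002 0.3668] yaw 31.9 z 0.1097
```

>>> drive_tool(
  commands=[
    [[0.001,0,0.016],[0,0,0],1],
    [[0,0,0.003],[0,0,0],1],
    [[0,0,0.003],[0,0,0],1],
    [[0,0,0.002],[0,0,0],1],
    [[0,0,0.002],[0,0,0],1],
    [[0,0,0.001],[0,0,0],1],
    [[0,0,0],[0,0,0],1],
  ],
)

```text
t: 31.9
position: [0.5442, 0.2949, 0.1939]
eef_rot: [[-0.529, 0.848, 0.0], [0.848, 0.529, 0.0], [0.0, 0.0, -1.0]]
wrist_force: [0.1, -0.2, -0.3]
grip_width: 0.0131
gripper_force: 40.2
```

>>> drive_tool(
  commands=[
    [[0,0,0.001],[0,0,0],1],
    [[0,0,0],[0,0,0],1],
    [[0,0,0],[0,0,0],-0.4],
    [[0,0,0],[0,0,0],-0.4],
    [[0,0,0],[0,0,0],-0.4],
    [[0,0,-0.03],[0,0,0],-0.4],
    [[0,0,-0.05],[0,0,0],-0.4],
    [[-0.05,0,-0.03],[0,0,0],-0.4],
    [[-0.05,0,-0.03],[0,0,0],-0.4],
    [[-0.04,0,0],[0,0,0],-0.4],
    [[0,0,0],[0,0,0],-0.4],
  ],
)

```text
t: 33.28
position: [0.6196, 0.1738, 0.3331]
eef_rot: [[-0.527, 0.85, 0.001], [0.85, 0.527, -0.0], [-0.001, 0.001, -1.0]]
wrist_force: [0.1, 0.2, -0.0]
grip_width: 0.0597
gripper_force: 0.0
```

```bash
cat >> h.py <<'E'
def seated(c,x,y):
    W=cloud(c).reshape(-1,3);r=np.hypot(W[:,0]-x,W[:,1]-y)
    p=W[(r<.026)&(W[:,2]>.104)&(W[:,2]<.128)];k=W[(r<.02)&(W[:,2]>.13)&(W[:,2]<.155)]
    A=np.c_[p[:,:2]-[x,y],np.ones(len(p))]
    f=np.linalg.lstsq(A,p[:,2],rcond=None)[0] if len(p)>20 else None
    print('plate n',len(p),'z',np.median(p[:,2]).round(4),'tilt',f,'knob z',np.percentile(k[:,2],[10,50,90]).round(4) if len(k) else None,'xy',((k[:,:2].max(0)+k[:,:2].min(0))/2).round(4) if len(k) else None)
E
python3 - <<'E'
from h import *
where();c=read_camera('wrist');np.savez('w12.npz',**c);save(c,'w12')
seated(fix(c),.544,.2945);pots(fix(c),PP[:1]);lk(fix(c),T[3:4])
plan([(.5818,-.018,.23,171.6,-.4),(.5818,-.018,.091,171.6,-.4,0,.035)])
E
```

```text
[0.6196 0.1738 0.3331] yaw 121.8 F [ 0.1  0.2 -0. ] w 0.0597
plate n 2303 z 0.1155 tilt [ 0.01406585 -0.01932164  0.11551827] knob z [0.1361 0.1373 0.1383] xy [0.547  0.2911]
pS 747 [0.5878 0.2243] yaw 0.0 z 0.1097
lS 200 114 plate [ 0.5724 -0.0088] yaw -4248.5 scale 0.562 knob [ 0.5717 -0.0152] [15. 13.] yaw 81.5 z 0.0364
(0.5818, -0.018, 0.23, 171.6) 6
[[[-.024,-.022,.017],[0,0,-.145],-.4],[[-.021,-.025,.017],[0,0,-.145],-.4],[[-.017,-.028,.017],[0,0,-.145],-.4],[[-.012,-.03,.017],[0,0,-.145],-.4],[[-.008,-.032,.017],[0,0,-.145],-.4],[[-.003,-.033,.018],[0,0,-.145],-.4]]
(0.5818, -0.018, 0.091, 171.6) 4
[[[0,-0,.035],[0,0,0],-.4],[[0,-0,.035],[0,0,0],-.4],[[0,-0,.034],[0,0,0],-.4],[[0,-0,.035],[0,0,0],-.4]]
rows 10
```

>>> drive_tool(
  commands=[
    [[-0.024,-0.022,0.017],[0,0,-0.145],-0.4],
    [[-0.021,-0.025,0.017],[0,0,-0.145],-0.4],
    [[-0.017,-0.028,0.017],[0,0,-0.145],-0.4],
    [[-0.012,-0.03,0.017],[0,0,-0.145],-0.4],
    [[-0.008,-0.032,0.017],[0,0,-0.145],-0.4],
    [[-0.003,-0.033,0.018],[0,0,-0.145],-0.4],
    [[0,0,0],[0,0,0],-0.4],
    [[0,0,0],[0,0,0],-0.4],
  ],
)

```text
t: 34.33
position: [0.5821, -0.0159, 0.23]
eef_rot: [[-0.99, 0.144, -0.0], [0.144, 0.99, 0.0], [0.0, 0.0, -1.0]]
wrist_force: [0.2, -1.0, -0.1]
grip_width: 0.0598
gripper_force: 0.0
```

```bash
python3 - <<'E'
from h import *
where();c=read_camera('wrist');np.savez('w13.npz',**c);lk(fix(c),T[3:4])
plan([(.5818,-.018,.091,171.6,-.4,0,.035)])
E
```

```text
[ 0.5821 -0.0159  0.23  ] yaw 171.7 F [ 0.2 -1.  -0.1] w 0.0598
lS 1161 621 plate [ 0.5818 -0.0165] yaw 809.2 scale 0.973 knob [ 0.5818 -0.0167] [13.7 33.8] yaw 171.9 z 0.0361
(0.5818, -0.018, 0.091, 171.6) 4
[[[0,-.001,.035],[0,0,.001],-.4],[[0,-0,.035],[0,0,.001],-.4],[[0,-.001,.035],[0,0,.001],-.4],[[0,-0,.034],[0,0,.001],-.4]]
rows 4
```

>>> drive_tool(
  commands=[
    [[0,-0.001,0.035],[0,0,0],-0.4],
    [[0,0,0.035],[0,0,0],-0.4],
    [[0,0,0.035],[0,0,0],-0.4],
    [[0,0,0.034],[0,0,0],-0.4],
    [[0,0,0],[0,0,0],-0.4],
    [[0,0,0],[0,0,0],-0.4],
    [[0,0,0],[0,0,0],1],
    [[0,0,0],[0,0,0],1],
    [[0,0,0],[0,0,0],1],
    [[0,0,0],[0,0,0],1],
    [[0,0,0],[0,0,0],1],
    [[0,0,0],[0,0,0],1],
  ],
)

```text
t: 35.88
position: [0.5824, -0.0179, 0.0918]
eef_rot: [[-0.99, 0.143, 0.001], [0.143, 0.99, -0.0], [-0.001, 0.0, -1.0]]
wrist_force: [-0.9, 0.8, 10.4]
grip_width: 0.0132
gripper_force: 39.1
```

>>> drive_tool(
  commands=[
    [[0,0,-0.054],[0,0,0],1],
    [[0,0,-0.054],[0,0,0],1],
    [[0,0,-0.054],[0,0,0],1],
    [[0,0,0],[0,0,0],1],
    [[0,0,0],[0,0,0],1],
  ],
)

```text
t: 36.5
position: [0.5816, -0.0179, 0.2529]
eef_rot: [[-0.99, 0.142, 0.0], [0.142, 0.99, -0.0], [-0.0, -0.0, -1.0]]
wrist_force: [-1.0, 0.4, -0.7]
grip_width: 0.0127
gripper_force: 39.8
```

```bash
python3 - <<'E'
from h import *
where();c,L=inhand();where()
plan([(.588,.2238,.26,122,1),(.588,.2238,.21,122,1,0,.03)])
E
```

```text
[ 0.5816 -0.0179  0.2529] yaw 171.8 F [-1.   0.4 -0.7] w 0.0127
zhist [  97   57   41   44   62 1582  292   83   14    0    0    0    0    0]
width 0.0129 plate z 0.077 x [0.0001 0.0238] y [-0.0213  0.0218]
knob x [-0.014   0.0188] top z [0.0542 0.0553] 1897
[ 0.5813 -0.0179  0.2521] yaw 171.8 F [-0.5 -0.5 -0.4] w 0.0129
(0.588, 0.2238, 0.26, 122) 6
[[[.005,.04,-.001],[0,0,.145],1],[[.01,.039,-.001],[0,0,.145],1],[[.016,.037,-.001],[0,0,.145],1],[[.021,.034,-.002],[0,0,.145],1],[[.026,.031,-.001],[0,0,.145],1],[[.03,.027,-.002],[0,0,.145],1]]
(0.588, 0.2238, 0.21, 122) 2
[[[-0,0,.025],[0,0,-0],1],[[-0,0,.025],[0,0,-0],1]]
rows 8
```

>>> drive_tool(
  commands=[
    [[0.005,0.04,-0.001],[0,0,0.145],1],
    [[0.01,0.039,-0.001],[0,0,0.145],1],
    [[0.016,0.037,-0.001],[0,0,0.145],1],
    [[0.021,0.034,-0.002],[0,0,0.145],1],
    [[0.026,0.031,-0.001],[0,0,0.145],1],
    [[0.029,0.027,-0.002],[0,0,0.145],1],
    [[0,0,0.02],[0,0,0],1],
    [[0,0,0.02],[0,0,0],1],
    [[0,0,0],[0,0,0],1],
    [[0,0,0],[0,0,0],1],
  ],
)

```text
t: 37.8
position: [0.5889, 0.2228, 0.2206]
eef_rot: [[-0.529, 0.848, -0.001], [0.848, 0.529, -0.0], [0.0, -0.001, -1.0]]
wrist_force: [-0.5, -0.2, 0.8]
grip_width: 0.0128
gripper_force: 39.8
```

```bash
python3 - <<'E'
from h import *
where();c=read_camera('wrist');where();seated(fix(c),.544,.2945)
plan([(.5885,.223,.205,122,1)])
E
```

```text
[0.5889 0.2228 0.2206] yaw 122.0 F [-0.5 -0.2  0.8] w 0.0128
[0.5892 0.2229 0.2211] yaw 122.0 F [-0.2  0.5 -1.2] w 0.0129
plate n 6130 z 0.1158 tilt [ 0.00413708 -0.00391972  0.11583038] knob z [0.1366 0.1376 0.1386] xy [0.5442 0.2957]
(0.5885, 0.223, 0.205, 122) 1
[[[0,-.001,.016],[0,0,-.001],1]]
rows 1
```

>>> drive_tool(
  commands=[
    [[0,-0.001,0.016],[0,0,0],1],
    [[0,0,0.003],[0,0,0],1],
    [[0,0,0.003],[0,0,0],1],
    [[0,0,0.002],[0,0,0],1],
    [[0,0,0.002],[0,0,0],1],
    [[0,0,0.001],[0,0,0],1],
    [[0,0,0.001],[0,0,0],1],
    [[0,0,0],[0,0,0],1],
  ],
)

```text
t: 38.85
position: [0.5882, 0.2225, 0.1938]
eef_rot: [[-0.53, 0.848, 0.001], [0.848, 0.53, 0.0], [-0.0, 0.001, -1.0]]
wrist_force: [-3.1, -1.1, 12.9]
grip_width: 0.0132
gripper_force: 41.5
```

>>> drive_tool(
  commands=[
    [[0,0,-0.001],[0,0,0],1],
    [[0,0,0],[0,0,0],-0.4],
    [[0,0,0],[0,0,0],-0.4],
    [[0,0,0],[0,0,0],-0.4],
    [[0,0,-0.03],[0,0,0],-0.4],
    [[0,0,-0.05],[0,0,0],-0.4],
    [[-0.05,0,-0.03],[0,0,0],-0.4],
    [[-0.05,0,-0.03],[0,0,0],-0.4],
    [[0,0,0],[0,0,0],-0.4],
    [[0,0,0],[0,0,0],-0.4],
  ],
)

```text
t: 40.1
position: [0.6407, 0.1375, 0.3335]
eef_rot: [[-0.529, 0.849, -0.001], [0.849, 0.529, 0.0], [0.0, -0.001, -1.0]]
wrist_force: [0.2, 0.4, -0.5]
grip_width: 0.0597
gripper_force: 0.0
```

```bash
python3 - <<'E'
from h import *
where();c=read_camera('wrist');np.savez('w14.npz',**c)
seated(fix(c),.588,.2235);seated(fix(c),.544,.2945)
plan([(.58,-.10,.33,80,-.4),(.571,-.285,.25,37.3,-.4)])
E
```

```text
[0.6407 0.1375 0.3335] yaw 121.9 F [ 0.2  0.4 -0.5] w 0.0597
plate n 1764 z 0.1155 tilt [ 0.01778909 -0.04224646  0.11490499] knob z [0.1363 0.1375 0.1385] xy [0.5884 0.2231]
plate n 0 z nan tilt None knob z None xy None
(0.58, -0.1, 0.33, 80) 5
[[[-.034,-.035,.001],[0,0,.147],-.4],[[-.039,-.03,.001],[0,0,.147],-.4],[[-.043,-.024,0],[0,0,.147],-.4],[[-.046,-.018,.001],[0,0,.147],-.4],[[-.048,-.011,0],[0,0,.147],-.4]]
(0.571, -0.285, 0.25, 37.3) 5
[[[-.037,.005,.016],[0,0,.149],-.4],[[-.035,.01,.016],[0,0,.149],-.4],[[-.034,.015,.016],[0,0,.149],-.4],[[-.031,.02,.016],[0,0,.149],-.4],[[-.028,.025,.016],[0,0,.149],-.4]]
rows 10
  return _methods._mean(a, axis=axis, dtype=dtype,
  ret = ret.dtype.type(ret / rcount)
```

Small lid seated too. Now the hex lid.

>>> drive_tool(
  commands=[
    [[-0.034,-0.035,0.001],[0,0,0.147],-0.4],
    [[-0.039,-0.03,0.001],[0,0,0.147],-0.4],
    [[-0.043,-0.024,0],[0,0,0.147],-0.4],
    [[-0.046,-0.018,0.001],[0,0,0.147],-0.4],
    [[-0.048,-0.011,0],[0,0,0.147],-0.4],
    [[-0.037,0.005,0.016],[0,0,0.149],-0.4],
    [[-0.035,0.01,0.016],[0,0,0.149],-0.4],
    [[-0.034,0.015,0.016],[0,0,0.149],-0.4],
    [[-0.031,0.02,0.016],[0,0,0.149],-0.4],
    [[-0.028,0.025,0.016],[0,0,0.149],-0.4],
    [[0,0,0],[0,0,0],-0.4],
    [[0,0,0],[0,0,0],-0.4],
  ],
)

```text
t: 41.65
position: [0.5714, -0.2845, 0.2504]
eef_rot: [[0.795, 0.606, -0.001], [0.606, -0.795, 0.001], [-0.0, -0.001, -1.0]]
wrist_force: [0.4, -0.1, 0.2]
grip_width: 0.0596
gripper_force: 0.0
```

```bash
python3 - <<'E'
from h import *
where();c=read_camera('wrist');np.savez('w15.npz',**c);lk(fix(c),T[5:])
plan([(.5725,-.2705,.2,37.3,-.4),(.5725,-.2705,.091,37.3,-.4,0,.035)])
E
```

```text
[ 0.5714 -0.2845  0.2504] yaw 37.3 F [ 0.4 -0.1  0.2] w 0.0596
lH 2143 555 plate [ 0.5714 -0.2697] yaw 37.1 scale 0.995 knob [ 0.5713 -0.2695] [33.8 13.6] yaw 37.1 z 0.036
(0.5725, -0.2705, 0.2, 37.3) 1
[[[.009,-.011,.051],[0,0,0],-.4]]
(0.5725, -0.2705, 0.091, 37.3) 4
[[[0,0,.027],[0,0,0],-.4],[[0,0,.027],[0,0,0],-.4],[[0,0,.027],[0,0,0],-.4],[[0,0,.028],[0,0,0],-.4]]
rows 5
```

>>> drive_tool(
  commands=[
    [[0.009,-0.011,0.04],[0,0,0],-0.4],
    [[0,0,0.038],[0,0,0],-0.4],
    [[0,0,0.027],[0,0,0],-0.4],
    [[0,0,0.027],[0,0,0],-0.4],
    [[0,0,0.027],[0,0,0],-0.4],
    [[0,0,0],[0,0,0],-0.4],
    [[0,0,0],[0,0,0],-0.4],
    [[0,0,0],[0,0,0],1],
    [[0,0,0],[0,0,0],1],
    [[0,0,0],[0,0,0],1],
    [[0,0,0],[0,0,0],1],
    [[0,0,0],[0,0,0],1],
    [[0,0,0],[0,0,0],1],
  ],
)

```text
t: 43.32
position: [0.5724, -0.2718, 0.0927]
eef_rot: [[0.797, 0.604, 0.001], [0.604, -0.797, -0.0], [0.0, 0.001, -1.0]]
wrist_force: [-0.9, 1.8, 8.8]
grip_width: 0.013
gripper_force: 39.6
```

>>> drive_tool(
  commands=[
    [[0,0,-0.054],[0,0,0],1],
    [[0,0,-0.054],[0,0,0],1],
    [[0,0,-0.054],[0,0,0],1],
    [[0,0,0],[0,0,0],1],
    [[0,0,0],[0,0,0],1],
  ],
)

```text
t: 43.95
position: [0.5718, -0.2716, 0.2539]
eef_rot: [[0.797, 0.604, 0.0], [0.604, -0.797, -0.0], [0.0, 0.0, -1.0]]
wrist_force: [-1.2, 0.2, -0.1]
grip_width: 0.0131
gripper_force: 39.5
```

```bash
python3 - <<'E'
from h import *
where();c,L=inhand();where()
plan([(.56,.06,.30,75,1),(.5,.3667,.28,92,1),(.5,.3667,.22,92,1,0,.03)])
E
```

```text
[ 0.5718 -0.2716  0.2539] yaw 37.2 F [-1.2  0.2 -0.1] w 0.0131
zhist [  93   58   37   49   39 1774 2498  112   90   10    0    0    0    0]
width 0.0133 plate z 0.079 x [-0.0068  0.0297] y [-0.0295  0.0303]
knob x [-0.0139  0.0191] top z [0.0551 0.0562] 1865
[ 0.5715 -0.2714  0.253 ] yaw 37.2 F [ 0.3  0.4 -0.9] w 0.0133
(0.56, 0.06, 0.3, 75) 6
[[[.032,-.045,-.008],[0,0,-.11],1],[[.037,-.041,-.008],[0,0,-.11],1],[[.041,-.037,-.008],[0,0,-.11],1],[[.045,-.033,-.008],[0,0,-.11],1],[[.048,-.027,-.007],[0,0,-.11],1],[[.05,-.023,-.008],[0,0,-.11],1]]
(0.5, 0.3667, 0.28, 92) 6
[[[.047,-.023,.003],[0,0,-.049],1],[[.048,-.02,.003],[0,0,-.049],1],[[.049,-.018,.004],[0,0,-.049],1],[[.049,-.016,.003],[0,0,-.049],1],[[.05,-.013,.004],[0,0,-.049],1],[[.052,-.011,.003],[0,0,-.049],1]]
(0.5, 0.3667, 0.22, 92) 3
[[[-0,-0,.02],[0,0,-.001],1],[[-0,-0,.02],[0,0,-.001],1],[[-0,-0,.02],[0,0,-.001],1]]
rows 15
```

>>> drive_tool(
  commands=[
    [[0.032,-0.045,-0.008],[0,0,-0.11],1],
    [[0.037,-0.041,-0.008],[0,0,-0.11],1],
    [[0.041,-0.037,-0.008],[0,0,-0.11],1],
    [[0.045,-0.033,-0.008],[0,0,-0.11],1],
    [[0.048,-0.027,-0.007],[0,0,-0.11],1],
    [[0.05,-0.023,-0.008],[0,0,-0.11],1],
    [[0.047,-0.023,0.003],[0,0,-0.049],1],
    [[0.048,-0.02,0.003],[0,0,-0.049],1],
    [[0.049,-0.018,0.004],[0,0,-0.049],1],
    [[0.049,-0.016,0.003],[0,0,-0.049],1],
    [[0.05,-0.013,0.004],[0,0,-0.049],1],
    [[0.05,-0.011,0.003],[0,0,-0.049],1],
    [[0,0,0.02],[0,0,0],1],
    [[0,0,0.02],[0,0,0],1],
    [[0,0,0.018],[0,0,0],1],
    [[0,0,0],[0,0,0],1],
    [[0,0,0],[0,0,0],1],
  ],
)

```text
t: 46.12
position: [0.501, 0.3649, 0.2231]
eef_rot: [[-0.032, 0.999, 0.0], [0.999, 0.032, 0.0], [0.0, 0.0, -1.0]]
wrist_force: [0.5, -0.0, -0.9]
grip_width: 0.0128
gripper_force: 39.5
```

```bash
python3 - <<'E'
from h import *
where()
plan([(.500,.3653,.206,92,1)])
E
```

```text
[0.501  0.3649 0.2231] yaw 91.8 F [ 0.5 -0.  -0.9] w 0.0128
(0.5, 0.3653, 0.206, 92) 1
[[[0,-.001,.017],[0,0,-.003],1]]
rows 1
```

>>> drive_tool(
  commands=[
    [[0,-0.001,0.017],[0,0,-0.003],1],
    [[0,0,0.003],[0,0,0],1],
    [[0,0,0.003],[0,0,0],1],
    [[0,0,0.002],[0,0,0],1],
    [[0,0,0.002],[0,0,0],1],
    [[0,0,0.001],[0,0,0],1],
    [[0,0,0],[0,0,0],1],
  ],
)

```text
t: 47.0
position: [0.4997, 0.3649, 0.1949]
eef_rot: [[-0.035, 0.999, 0.0], [0.999, 0.035, 0.0], [0.0, 0.0, -1.0]]
wrist_force: [0.8, 0.1, 0.0]
grip_width: 0.0129
gripper_force: 39.5
```

>>> drive_tool(
  commands=[
    [[0,0,0.001],[0,0,0],1],
    [[0,0,0],[0,0,0],1],
    [[0,0,0],[0,0,0],-0.4],
    [[0,0,0],[0,0,0],-0.4],
    [[0,0,0],[0,0,0],-0.4],
    [[0,0,-0.03],[0,0,0],-0.4],
    [[0,0,-0.05],[0,0,0],-0.4],
    [[-0.04,0.02,-0.04],[0,0,-0.1],-0.4],
    [[-0.04,0.02,-0.04],[0,0,-0.1],-0.4],
    [[-0.04,0.02,-0.04],[0,0,-0.1],-0.4],
    [[-0.04,0,-0.03],[0,0,-0.1],-0.4],
    [[0,0,0],[0,0,0],-0.4],
    [[0,0,0],[0,0,0],-0.4],
  ],
)

```text
t: 48.62
position: [0.5879, 0.2168, 0.4233]
eef_rot: [[-0.42, 0.908, -0.001], [0.908, 0.42, 0.0], [0.0, -0.001, -1.0]]
wrist_force: [-0.7, -0.2, -0.0]
grip_width: 0.0596
gripper_force: 0.0
```

```bash
python3 - <<'E'
from h import *
where();c=read_camera('wrist');np.savez('w16.npz',**c);save(c,'w16');c=fix(c)
for p in PP: seated(c,*p[3:5])
g=read_camera('side');W=cloud(g).reshape(-1,3)
for p in PP: seated(g,*p[3:5])
m=(np.hypot(W[:,0]-.528,W[:,1]+.436)<.1)&(W[:,2]>.1)&(W[:,2]<.14);print('handle',m.sum(),np.median(W[m],0))
E
```

```text
[0.5879 0.2168 0.4233] yaw 114.8 F [-0.7 -0.2 -0. ] w 0.0596
plate n 706 z 0.1161 tilt [0.00833658 0.01026797 0.11587304] knob z [0.1369 0.138  0.139 ] xy [0.5891 0.2266]
plate n 1356 z 0.1157 tilt [ 2.64649788e-05 -6.30359845e-03  1.15723847e-01] knob z [0.1364 0.1375 0.1386] xy [0.5446 0.2949]
plate n 1170 z 0.1154 tilt [ 0.01132461 -0.01950026  0.1155324 ] knob z [0.1352 0.1371 0.1381] xy [0.5012 0.3607]
plate n 96 z 0.1156 tilt [0.10308555 0.30942111 0.11590262] knob z [0.1321 0.1365 0.1384] xy [0.5879 0.2282]
plate n 83 z 0.1169 tilt [0.0061599  0.09661947 0.11862503] knob z [0.1311 0.1359 0.1386] xy [0.5414 0.2939]
plate n 73 z 0.1162 tilt [0.00610618 0.00484301 0.11710493] knob z [0.1323 0.1368 0.1392] xy [0.4999 0.3639]
handle 191 [ 0.48158357 -0.42622779  0.11739784]
```

View pics/w16.png

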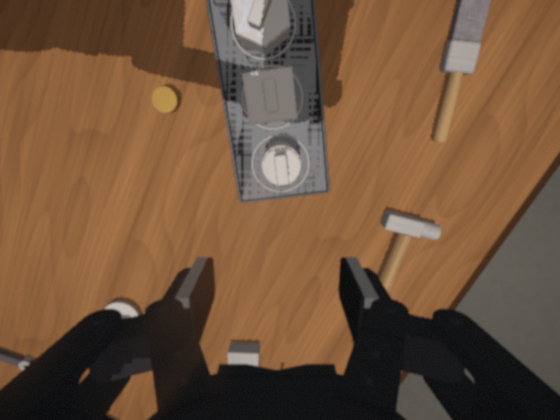

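```bash
python3 - <<'E'
from h import *
plan([(.56,-.08,.36,95,1),(.446,-.4125,.30,74,1),(.446,-.4125,.168,74,1)])
E
```

```text
(0.56, -0.08, 0.36, 95) 6
[[[-.043,-.025,.01],[0,0,.058],1],[[-.044,-.023,.011],[0,0,.058],1],[[-.046,-.02,.01],[0,0,.058],1],[[-.047,-.017,.011],[0,0,.058],1],[[-.047,-.014,.01],[0,0,.058],1],[[-.049,-.012,.011],[0,0,.058],1]]
(0.446, -0.4125, 0.3, 74) 7
[[[-.046,-.02,.009],[0,0,.052],1],[[-.047,-.018,.008],[0,0,.052],1],[[-.048,-.016,.009],[0,0,.052],1],[[-.048,-.013,.008],[0,0,.052],1],[[-.049,-.01,.009],[0,0,.052],1],[[-.05,-.008,.008],[0,0,.052],1],[[-.049,-.005,.009],[0,0,.052],1]]
(0.446, -0.4125, 0.168, 74) 3
[[[-0,-0,.044],[0,0,.001],1],[[-0,-0,.044],[0,0,.001],1],[[-0,-0,.044],[0,0,.001],1]]
rows 16
```

>>> drive_tool(
  commands=[
    [[-0.043,-0.025,0.01],[0,0,0.058],1],
    [[-0.044,-0.023,0.011],[0,0,0.058],1],
    [[-0.046,-0.02,0.01],[0,0,0.058],1],
    [[-0.047,-0.017,0.011],[0,0,0.058],1],
    [[-0.047,-0.014,0.01],[0,0,0.058],1],
    [[-0.049,-0.012,0.011],[0,0,0.058],1],
    [[-0.046,-0.02,0.009],[0,0,0.052],1],
    [[-0.047,-0.018,0.008],[0,0,0.052],1],
    [[-0.048,-0.016,0.009],[0,0,0.052],1],
    [[-0.048,-0.013,0.008],[0,0,0.052],1],
    [[-0.049,-0.01,0.009],[0,0,0.052],1],
    [[-0.05,-0.008,0.008],[0,0,0.052],1],
    [[-0.049,-0.005,0.009],[0,0,0.052],1],
    [[0,0,0.044],[0,0,0],1],
    [[0,0,0.044],[0,0,0],1],
    [[0,0,0.044],[0,0,0],1],
    [[0,0,0],[0,0,0],1],
  ],
)

```text
t: 50.85
position: [0.4461, -0.4106, 0.1656]
eef_rot: [[0.273, 0.962, -0.005], [0.962, -0.273, 0.005], [0.004, -0.006, -1.0]]
wrist_force: [0.5, 0.1, -0.5]
grip_width: -0.0001
gripper_force: 0.0
```

```bash
python3 - <<'E'
from h import *
where()
for n in ('side','scene'):
    g=read_camera(n)
    for p in PP: seated(g,*p[3:5])
save(g,'s2');a=cv2.imread('pics/s2.png')[160:300,300:440];cv2.imwrite('pics/s2z.png',cv2.resize(a,(560,560),interpolation=cv2.INTER_CUBIC))
E
```

```text
[ 0.4461 -0.4106  0.1656] yaw 74.2 F [ 0.5  0.1 -0.5] w -0.0001
plate n 95 z 0.1154 tilt [0.1440916  0.36356169 0.11630085] knob z [0.1315 0.1359 0.1384] xy [0.5881 0.2273]
plate n 83 z 0.1163 tilt [0.01098616 0.09815318 0.11844235] knob z [0.132  0.1366 0.1383] xy [0.5424 0.2931]
plate n 68 z 0.1163 tilt [-0.01038372 -0.04897505  0.11746453] knob z [0.132  0.1367 0.1388] xy [0.4991 0.3665]
plate n 111 z 0.1149 tilt [-0.11091763  0.1239033   0.11485324] knob z [0.1318 0.1365 0.1386] xy [0.59   0.2261]
plate n 105 z 0.1155 tilt [-0.02102814 -0.05433197  0.11586544] knob z [0.1321 0.1368 0.1391] xy [0.5435 0.2912]
plate n 91 z 0.1161 tilt [-0.13034206 -0.04606584  0.11801711] knob z [0.1317 0.1356 0.139 ] xy [0.4984 0.3635]
```

View pics/s2z.png

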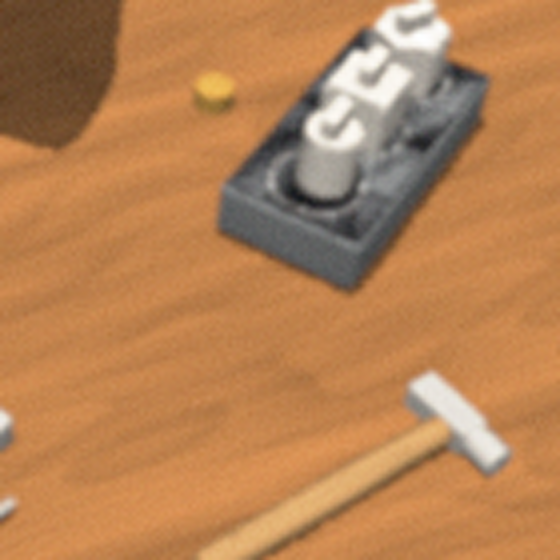

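All three pots stand closed: (330,150), (370,95) and (415,35) in the crop. Their plates are at 0.116 m. Switching on.

>>> drive_tool(
  commands=[
    [[0,0.016,0],[0,0,0],1],
    [[0,0.016,0],[0,0,0],1],
    [[0,0.016,0],[0,0,0],1],
    [[0,0.016,0],[0,0,0],1],
    [[0,0.016,0],[0,0,0],1],
    [[0,0,0],[0,0,0],1],
    [[0,-0.04,0],[0,0,0],1],
    [[0,0,-0.044],[0,0,0],1],
    [[0,0,-0.044],[0,0,0],1],
    [[0,0,-0.044],[0,0,0],1],
    [[0,0,0],[0,0,0],1],
  ],
)

```text
t: 52.32
position: [0.4862, -0.4248, 0.3046]
eef_rot: [[0.274, 0.962, 0.004], [0.962, -0.274, -0.004], [-0.003, 0.005, -1.0]]
wrist_force: [-0.2, -0.4, -0.7]
grip_width: 0.0001
gripper_force: 0.0
```

```bash
python3 - <<'E'
from h import *
where();g=read_camera('side');W=cloud(g).reshape(-1,3)
m=(np.hypot(W[:,0]-.528,W[:,1]+.436)<.1)&(W[:,2]>.1)&(W[:,2]<.14);print('handle',m.sum(),np.median(W[m],0))
plan([(.612,-.461,.30,74,1),(.612,-.461,.168,74,1)])
E
```

```text
[ 0.4862 -0.4248  0.3046] yaw 74.1 F [-0.2 -0.4 -0.7] w 0.0001
handle 215 [ 0.56607846 -0.45061536  0.11665256]
(0.612, -0.461, 0.3, 74) 3
[[[-0,.044,.001],[0,0,.001],1],[[-0,.044,.001],[0,0,.001],1],[[-.001,.044,0],[0,0,.001],1]]
(0.612, -0.461, 0.168, 74) 3
[[[0,-0,.044],[0,0,-0],1],[[0,-0,.044],[0,0,-0],1],[[0,-0,.044],[0,0,-0],1]]
rows 6
```

>>> drive_tool(
  commands=[
    [[0,0.044,0.001],[0,0,0],1],
    [[0,0.044,0.001],[0,0,0],1],
    [[0,0.044,0],[0,0,0],1],
    [[0,0,0.044],[0,0,0],1],
    [[0,0,0.044],[0,0,0],1],
    [[0,0,0.044],[0,0,0],1],
    [[0,0,0],[0,0,0],1],
    [[0,0,0],[0,0,0],1],
    [[0,0,0],[0,0,0],1],
    [[0,0,0],[0,0,0],1],
    [[0,0,0],[0,0,0],1],
    [[0,0,0],[0,0,0],1],
    [[0,0,0],[0,0,0],1],
    [[0,0,0],[0,0,0],1],
    [[0,0,0],[0,0,0],1],
    [[0,0,0],[0,0,0],1],
    [[0,0,0],[0,0,0],1],
    [[0,0,0],[0,0,0],1],
    [[0,0,0],[0,0,0],1],
    [[0,0,0],[0,0,0],1],
  ],
)

```text
t: 54.88
position: [0.6125, -0.4599, 0.1669]
eef_rot: [[0.273, 0.962, -0.0], [0.962, -0.273, 0.0], [0.0, -0.0, -1.0]]
wrist_force: [0.2, 0.1, -0.7]
grip_width: -0.0002
gripper_force: 0.0
```

>>> drive_tool(
  commands=[
    [[0,0,0],[0,0,0],1],
    [[0,0,0],[0,0,0],1],
    [[0,0,0],[0,0,0],1],
    [[0,0,0],[0,0,0],1],
    [[0,-0.017,0],[0,0,0],1],
    [[0,-0.017,0],[0,0,0],1],
    [[0,-0.017,0],[0,0,0],1],
    [[0,-0.017,0],[0,0,0],1],
    [[0,-0.017,0],[0,0,0],1],
    [[0,0,0],[0,0,0],1],
    [[0,0.041,0],[0,0,0],1],
    [[0,0,-0.044],[0,0,0],1],
    [[0,0,-0.044],[0,0,0],1],
    [[0,0,-0.044],[0,0,0],1],
    [[0,0,0],[0,0,0],1],
  ],
)

```text
t: 56.75
position: [0.5722, -0.4491, 0.3033]
eef_rot: [[0.273, 0.962, 0.005], [0.962, -0.273, -0.005], [-0.003, 0.007, -1.0]]
wrist_force: [0.3, 0.3, -0.0]
grip_width: 0.0003
gripper_force: 0.0
```

```bash
python3 - <<'E'
from h import *
where();g=read_camera('side');W=cloud(g).reshape(-1,3)
m=(np.hypot(W[:,0]-.528,W[:,1]+.436)<.1)&(W[:,2]>.1)&(W[:,2]<.14);print('handle',m.sum(),np.median(W[m],0))
for p in PP: seated(g,*p[3:5])
g=read_camera('scene')
for p in PP: seated(g,*p[3:5])
E
```

```text
[ 0.5722 -0.4491  0.3033] yaw 74.1 F [ 0.3  0.3 -0. ] w 0.0003
handle 191 [ 0.48193893 -0.42570835  0.11748857]
plate n 96 z 0.1152 tilt [0.14223798 0.34375115 0.11643458] knob z [0.1319 0.1363 0.1392] xy [0.5883 0.2268]
plate n 88 z 0.1164 tilt [0.01505809 0.12391779 0.11861036] knob z [0.1327 0.1365 0.1386] xy [0.5428 0.2912]
plate n 73 z 0.1165 tilt [0.01453275 0.02291449 0.1172834 ] knob z [0.1317 0.1371 0.1386] xy [0.4998 0.3663]
plate n 107 z 0.115 tilt [-0.0702203   0.07578482  0.11470137] knob z [0.1321 0.1364 0.1394] xy [0.5889 0.2274]
plate n 101 z 0.1162 tilt [-0.04895062 -0.02658261  0.11655655] knob z [0.1325 0.1369 0.1402] xy [0.5462 0.2922]
plate n 86 z 0.1157 tilt [-0.08629092 -0.06079821  0.11719434] knob z [0.1321 0.1365 0.1391] xy [0.5    0.3632]
```

OFF again, pots unchanged, and the robot is touching nothing. Handing in.

```bash
python3 -c "from bench import *; print(finish_job())"
```

```text
the job is handed in; nothing more can be done
None
```

I switched the polisher off, stood the small, square and hex pots each on its own station with its own lid fully seated, ran it for about 4 s, switched it off again and handed the job in at about 57 s; it gave no verdict back.

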